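# Hang a display bracket and dial its bay counter in a pipe-fittings shop

### The arm

A 6-joint arm with a two-finger parallel gripper is mounted at the origin on the work surface. World frame = base frame: x ahead of the robot, y to its left, z up, the work surface at z = 0. Lengths are in m, angles in rad, forces in N, time in s.
With the tool pointing down it reaches from about 0.25 to 0.775 m from the base axis. Payload 4 kg.
Tool frame: the origin (TCP) lies at the very end of the fingers, on their centre line; the grasp point (between the pads) lies 19 mm behind it; y points along the fingers, x is the direction in which the jaws open and shut, and the axes are right-handed (so a half turn about y gives the same grasp; the last joint's range is limited). The gripper opens to 94 mm and grips with 3 to 60 N. Pads are 16 mm wide; open, the fingers measure 119 mm over their backs; the gripper's body (75 mm by 177 mm) begins 78 mm behind the grasp point.
Start: joints at [-1.353, 0.087, 1.371, -0, 1.684, -0.103], TCP at [0.173, -0.522, 0.206] pointing down, gripper open.
Joint ranges: [-3.1, 3.1], [-0.76, 2.03], [0.27, 2.55], [-1.08, 4.22], [0.17, 2.65], [-2.57, 2.57]. Speed limits (rad/s): [2.79, 2.79, 3.14, 3.14, 3.14, 3.14].

### API

Orientations are given as [roll, pitch, yaw] about the fixed x, y, z axes, in that order (R = Rz(yaw) Ry(pitch) Rx(roll)).
In Python, from cell import telemetry, cams, arm, finder gives the robot as it stands.
- The arm moves only by the tool play_rows, never from a script. Its argument "motion" is text: rows parted by semicolons, each of 6 numbers parted by spaces: the shift along the tool's x, y, z in cm, then the turn, a rotation vector about the tool's x, y, z in degrees. A call has 1 to 8 rows; each row shifts and turns the commanded pose from where the row before left it, along the tool's axes as they then stand; what a row does not reach is not made up. A row lasts 1/8 s, in which the tool goes at most 62.5 mm and 10.7 degrees, less where a joint would pass 70% of its speed; a pose out of reach is approached as far as the arm can. A call is refused whole if a number of a shift passes 6.25 or a number of a turn 10.7, either way. A call with a gripper value outside its range is refused whole. "hand" is the gripper command: -1 is shut, 1 is fully open, values between are in proportion, set as the call begins (left out, the last holds). The fingers move at their own pace and stop on an object; "squeeze" is the grip in N (left out, the last holds). Time passes only in rows, so rows that do not move let the fingers close. It gives the time, the measured TCP pose, the force and the opening at its end, in the units of the state.
- telemetry.observe(): the state, without advancing time (a new reading comes with each control period).
- cams.capture(name): name is "scene" or "top"; returns a dict with "pixels" (400x640x3 uint8, blue, green, red), "mtx" (3x3 intrinsics, pixels), "D" ([k1, k2, p1, p2, k3] as OpenCV has them; the pictures are not rectified), "extrinsics" (4x4, takes a point from world to camera coordinates). Camera axes: x right, y up, looking along -z (the intrinsics and any distortion apply to the point x, -y, -z); pixel columns grow to the right and rows downward; lengths in m; the calibration is good to about 2 mm. A picture is of the moment at which its call begins. There is no depth.
- arm.hand_in(): hands the job in, once; it reports no verdict.
Trained networks look in the newest picture that a camera, given by its name, has taken for a name from the list of things; names that differ only in an ending like _2 or _b are one class to them, and where a whole thing is asked for, a point or a joint stands for the part that bears it (a point fixed in the world has none). Each returns a list of dicts, best first, with "p" (0 to 1); they miss things now and then, are a little off and sometimes report something else, mostly with a low value. They report only what shows in the picture. A call takes as long as a camera call. They do not tell look-alikes from the thing itself.
- finder.silhouettes(camera, thing): "pixels" (400x640 bool, what is visible of it) and "rect" ([left, top, width, height] in pixels, round what is visible of it).
- finder.place_of(camera, thing): "point" ([column, row] in pixels: a listed point, or the origin of a listed thing).
The state is a dict: "clock": time; "joint_pos": joint angles; "qvel": joint speeds; "joint_efforts": joint torques, N m; "eef_pos": TCP position; "tool_rot": TCP orientation; "wrist_force": force on the tool from outside, world axes, zero at the start; "torque": the same for the moment, N m; "finger_gap": finger opening in m.
Only numpy, scipy, OpenCV 4.12 (cv2) and the standard library are available. Lean on these libraries where they do the work, as an engineer would, in place of code of your own. Each camera call takes 0.05 s, during which the arm holds its last target.

### The job

Make up bay 4 of the fittings display: hook the loose steel display bracket into the top two slots of the empty slotted upright, push it down until both hooks are locked fully home, and let go of it. Then roll the bay counter's knurled thumbwheel by its edge until the 4 stands centred in its window. Leave the other things on the table where they stand.

Things in the scene. Friction and masses are not known exactly. Their poses are not given: they have to be found in the camera images.
- bracket: loose display bracket, plain steel, 0.35 kg, at first standing on its flat underside: a tube 140 mm long (x), 24 wide (y), 28 high (z), a 20 mm high lip on top at its -x end, a back plate (6 thick, 40 wide, 76 mm high) at its +x end. Origin: centre of the tube's underside; x points to the hooks, z up. Centre of mass 9 mm from mid-tube towards the hooks. Can be gripped across its 24 mm width there
- bracket_back (a point): lower edge of the bracket's rear face, 70 mm from the bracket's origin along its x; same axes as the bracket
- bracket_hook (a point): on the bracket: root of the upper hook, 60 mm above the underside, on the rear face; bracket's axes. Two equal hooks, the other 40 mm lower, stick out 12 mm to +x, 8 mm wide: a neck 8 mm high (underside at 16 and 56 mm above the bracket's underside), then a tip 6 mm thick that hangs 9 mm below the neck's underside; 5.8 mm of bare neck between rear face and tip
- upright: the empty slotted upright, fixed: white steel channel 55 mm wide, 225 high, foot plate 170 x 90 x 8 mm from 40 mm before to 130 mm behind the face. Origin: on the table below the middle of its slotted face, which is its plane x = 0; x points into the upright (roughly away from the robot), z up. Face 4 mm thick, open behind; four slots in a column, 15 wide, 24 high, lower edges at 65, 105, 145, 185 mm
- upright_seat (a point): point on the upright's face, 129 mm above the table on its centre line, where bracket_back lies when the bracket is fully home in the top two slots; upright's axes. The bracket comes from the -x side, its x along the upright's x; the hook tips pass the slots with the bracket 9 to 16 mm above its final height; once its rear face meets the upright's face it goes straight down until the necks sit on the slots
- used_upright: a second, equal fixed upright (origin and axes as the first) that already carries a fixed bracket of the same shape in its top two slots, reaching 140 mm to its -x side at 129 to 205 mm height
- counter: the bay counter, fixed: a grey case 124 mm (x) by 82 mm (y from -27 to +55 mm), walls 66 mm high. A black knurled thumbwheel, 88 mm diameter over its 30 cross ridges, 16 mm wide, turns on a level axle along the counter's y, 52 mm above the table; its rim stands out of the case's open top. Origin: on the table below the middle of the wheel; x roughly away from the robot, z up
- wheel_top (a point): the highest point of the thumbwheel's knurled rim, 96 mm above the table, at the middle of its width; fixed to the counter, same axes
- window (a point): middle of the digit window, 32 mm to +y of the wheel's middle, in the flat top (90 mm high) of a hood that reaches from 13 to 51 mm in y. Under it a white drum on the wheel's axle bears black digits 0 to 9, 15 mm high, upright for someone on the counter's -x side looking along +x. The window is 24 mm long and has a black mark on each side at its middle
- counter_wheel (a joint): angle of the thumbwheel in rad: 0 shows 0 centred in the window, every further 0.6283 the next digit (4 is 2.513), end stops at 0 and at 9 (5.655). It grows when the top of the rim is rolled towards the counter's +x. It takes about 1.2 N at the rim, has no clicks and stays where it is left. It starts at a higher digit than 4
- valve_a: bystander: steel ball valve standing on end, 55 mm across, 78 mm high, with a black lever rising to 134 mm on its side, loose; origin under its middle; not to be disturbed
- valve_b: bystander: brass ball valve standing on end, 41 mm across, 60 mm high, its black lever rising to 95 mm, loose; origin under its middle; not to be disturbed
- nipple_a: bystander: brass threaded nipple standing on end, 42 mm across, 55 mm high, loose; origin under its middle; not to be disturbed
- nipple_b: bystander: brass threaded nipple standing on end, 35 mm across, 46 mm high, loose; origin under its middle; not to be disturbed
- coupling: bystander: short fat brass coupling standing on end, 53 mm across, 50 mm high, loose; origin under its middle; not to be disturbed
- sealant: bystander: white round bottle, 48 mm across, 170 mm high, loose; origin under its middle; not to be disturbed
- carton: bystander: cardboard box 90 x 60 x 50 mm high, loose; origin under its middle; not to be disturbed
- pick_bin: bystander: open red bin 110 x 90 x 55 mm high with fittings in it, loose; origin under its middle; not to be disturbed
Things that resemble listed ones, but are neither listed nor needed, are in the scene too. Leave any blue look-alike of the counter alone.

How it is judged:
By the outcome, as a careful person would: the job done as asked, in the order asked, and still so for the second after the job is handed in, with the robot touching nothing.
It also fails if it takes over 64 s, if anything falls off the work surface, if the arm or the gripper's body presses on something with over 40 N, if the wrist force passes 120 N, or if a joint passes its speed limit or range.

## Working session

There is one attempt and no reset: what is moved stays moved. The work goes in short steps, Python scripts to look and compute and a tool call to move; the robot and the scene stay as the last step left them, time stands still between calls to the robot, and variables do not carry over. Pictures are saved under pics/ and viewed, and the job is handed in when it is done.

Besides the shell and the picture viewer there is one more tool, called after ">>>" as name(argument=value, ...), one argument or row to a line, values as JSON. play_rows: Moves the arm, as the interface text tells. Its arguments: {"type":"object","properties":{"motion":{"type":"string"},"hand":{"type":"number"},"squeeze":{"type":"number"}},"required":["motion"]}

```bash
ls; mkdir -p pics; cat > h.py <<'E'
import numpy as np, cv2
from scipy.spatial.transform import Rotation as R
from cell import telemetry, cams, arm, finder
def ray(c,px):
    u=cv2.undistortPoints(np.array([[px]],float),np.array(c['mtx']),np.array(c['D']))[0,0]
    E=np.array(c['extrinsics']); o=-E[:3,:3].T@E[:3,3]
    return o,E[:3,:3].T@np.array([u[0],-u[1],-1.])
def atz(c,px,z):
    o,d=ray(c,px); return o+d*(z-o[2])/d[2]
def proj(c,P):
    E=np.array(c['extrinsics']); P=np.atleast_2d(np.array(P,float))@E[:3,:3].T+E[:3,3]
    P=P*[1,-1,-1]
    return cv2.projectPoints(P,np.zeros(3),np.zeros(3),np.array(c['mtx']),np.array(c['D']))[0][:,0]
def tri(rays):
    A=np.zeros((3,3));b=np.zeros(3)
    for o,d in rays:
        d=d/np.linalg.norm(d);M=np.eye(3)-np.outer(d,d);A+=M;b+=M@o
    return np.linalg.solve(A,b)
def st():
    s=telemetry.observe(); return s
E
python3 - <<'E'
from h import *
np.set_printoptions(precision=4,suppress=True)
s=st();print(s)
C={}
for n in('scene','top'):
    c=cams.capture(n);C[n]=c;cv2.imwrite(f'pics/{n}0.png',c['pixels']);print(n,np.array(c['mtx']).tolist(),c['D'],np.array(c['extrinsics']).round(3).tolist())
for t in['bracket','bracket_back','bracket_hook','upright','upright_seat','used_upright','counter','wheel_top','window']:
    for n in C:
        for r in finder.place_of(n,t)[:4]:print(t,n,r['p'],np.round(r['point'],1))
E
```

```text
pics
{'clock': 0.0, 'joint_pos': array([-1.3531,  0.088 ,  1.3722, -0.    ,  1.6836, -0.1031]), 'qvel': array([ 0.0011, -0.0003,  0.0004,  0.0002, -0.0005,  0.0002]), 'joint_efforts': array([ -0.0013, -34.0184, -30.2425,   0.0718,   0.0331,  -0.0002]), 'eef_pos': array([ 0.1733, -0.5214,  0.2043]), 'tool_rot': array([-1.5706,  0.0022, -1.25  ]), 'wrist_force': array([-0.3278,  0.6052,  0.1769]), 'torque': array([-0.029 ,  0.0138,  0.0218]), 'finger_gap': 0.09380058331707763}
scene [[364.96679416608833, 0.0, 316.25180672187315], [0.0, 364.96679416608833, 203.1132327211277], [0.0, 0.0, 1.0]] [-0.0072  0.      0.      0.      0.    ] [[0.856, 0.516, -0.009, -0.417], [-0.322, 0.548, 0.772, 0.073], [0.403, -0.658, 0.636, -1.304], [0.0, 0.0, 0.0, 1.0]]
top [[373.28271712720453, 0.0, 316.1707169420547], [0.0, 373.28271712720453, 193.4731086441545], [0.0, 0.0, 1.0]] [-0.0034  0.      0.      0.      0.    ] [[0.023, -1.0, 0.008, 0.019], [0.981, 0.024, 0.19, -0.53], [-0.19, 0.004, 0.982, -1.076], [0.0, 0.0, 0.0, 1.0]]
bracket scene 0.71 [239.7 288.9]
bracket scene 0.58 [305.6 227.7]
bracket t
[... 611 characters left out ...]
scene 0.97 [308.8 158.9]
counter scene 0.92 [323.2 198.9]
counter scene 0.75 [353.2 174.6]
counter top 0.9 [219.  215.3]
counter top 0.8 [274.5 225.7]
counter top 0.79 [218.9 283.1]
counter top 0.51 [268.5 141.2]
wheel_top scene 0.95 [309.8 137.3]
wheel_top scene 0.84 [360.  147.3]
wheel_top scene 0.75 [327.1 176.5]
wheel_top scene 0.72 [361.5 302.2]
wheel_top top 0.88 [272.5 220.5]
wheel_top top 0.81 [215.8 280.9]
wheel_top top 0.77 [214.9 211.3]
wheel_top top 0.72 [314.1 180.4]
window scene 0.81 [316.9 136.8]
window scene 0.76 [362.  150.1]
window scene 0.57 [333.3 172.1]
window scene 0.36 [305.1 229.3]
window top 0.72 [205.1 278.2]
window top 0.66 [261. 222.]
window top 0.59 [203.8 213.6]
```

View pics/scene0.png

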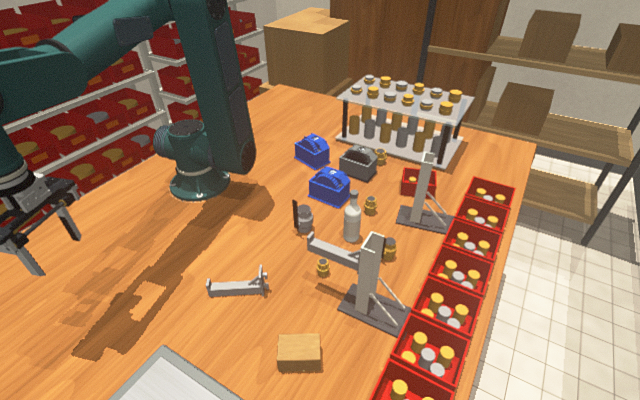

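View pics/top0.png

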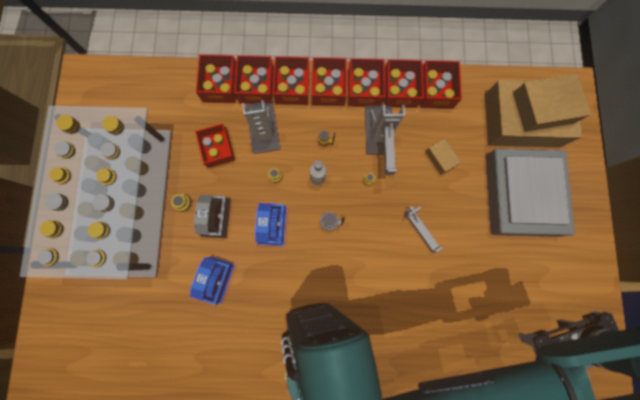

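The loose bracket is at scene (238,288) / top (423,228). The empty upright is at scene (425,195) / top (260,125), and the used upright with its bracket is at scene (365,280) / top (385,135).

Three things could be the counter:
- grey at scene (358,162) / top (211,215)
- blue at scene (312,150) / top (211,280)
- blue at scene (330,186) / top (270,223)

Only the grey one fits the description. I'll enlarge crops to confirm.

```bash
python3 - <<'E'
import cv2,numpy as np
s=cv2.imread('pics/scene0.png');t=cv2.imread('pics/top0.png')
def cr(i,x,y,w,h,W=390,H=290):return cv2.resize(i[y:y+h,x:x+w],(W,H),interpolation=cv2.INTER_CUBIC)
a=np.hstack([cr(s,335,135,54,40),cr(t,185,190,54,40)])
b=np.hstack([cr(s,195,255,81,60),cr(t,393,195,81,60)])
cv2.imwrite('pics/crop1.png',np.vstack([a,b]))
a=np.hstack([cr(s,385,145,81,60),cr(t,230,90,81,60)])
b=np.hstack([cr(s,300,220,122,90),cr(t,360,90,81,60)])
cv2.imwrite('pics/crop2.png',np.vstack([a,b]))
E
```

```text
(no output)
```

View pics/crop1.png

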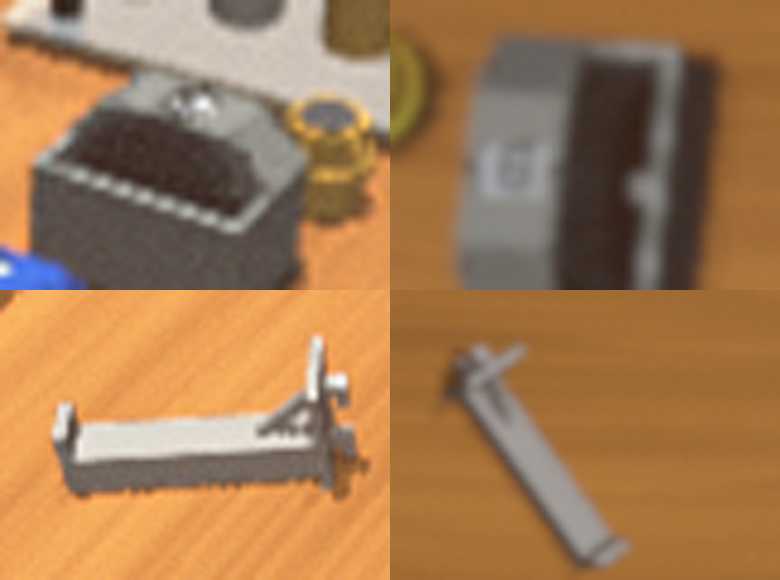

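View pics/crop2.png

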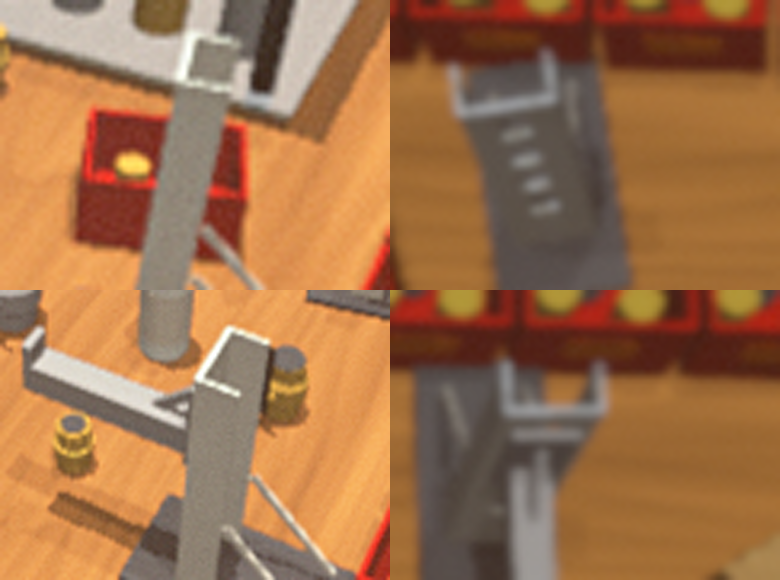

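```bash
cat > fit.py <<'E'
from h import *
from scipy.optimize import minimize
SS=4
def box(x0,x1,y0,y1,z0,z1):
    return np.array([[x,y,z] for x in(x0,x1) for y in(y0,y1) for z in(z0,z1)])/1000
BR=[box(-70,70,-12,12,0,28),box(-70,-64,-12,12,28,48),box(64,70,-20,20,0,76),box(70,82,-4,4,56,64),box(76,82,-4,4,47,64),box(70,82,-4,4,16,24),box(76,82,-4,4,7,24)]
def UP(d):return [box(-40,130,-45,45,0,8),box(0,d,-27.5,27.5,0,225)]
CO=[box(-62,62,-27,55,0,66),box(-25,25,13,51,66,90)]
def place(P,p):
    z=p[3] if len(p)>3 else 0
    return P@R.from_euler('z',p[2]).as_matrix().T+[p[0],p[1],z]
def mask(c,boxes,p,win):
    x,y,w,h=win;m=np.zeros((h*SS,w*SS),np.uint8)
    for b in boxes:
        q=proj(c,place(b,p)); q=(q-[x,y]+.5)*SS
        cv2.fillConvexPoly(m,cv2.convexHull((q*16).astype(np.int32)),1,shift=4)
    return cv2.resize(m.astype(np.float32),(w,h),interpolation=cv2.INTER_AREA)
def win(m,pad=12):
    x,y,w,h=cv2.boundingRect(m.astype(np.uint8));x0=max(0,x-pad);y0=max(0,y-pad)
    return x0,y0,min(640,x+w+pad)-x0,min(400,y+h+pad)-y0
def fit(items,boxes,p0,steps=(.01,.01,.1)):
    def cost(p):
        s=0
        for c,m,W in items:
            x,y,w,h=W;M=m[y:y+h,x:x+w].astype(np.float32);q=mask(c,boxes,p,W)
            s+=np.abs(M-q).sum()/M.sum()
        return s
    best=None
    for k in range(3):
        sim=np.array([p0]+[np.array(p0)+np.eye(len(p0))[i]*steps[i]*(-1)**k for i in range(len(p0))])
        r=minimize(cost,p0,method='Nelder-Mead',options=dict(initial_simplex=sim,xatol=1e-4,fatol=1e-4))
        if best is None or r.fun<best.fun:best=r
        p0=best.x
    return best
E
cat > run1.py <<'E'
from fit import *
import pickle
np.set_printoptions(precision=4,suppress=True)
C={n:cams.capture(n) for n in('scene','top')}
S={}
for t in['bracket','upright','counter','used_upright']:
    for n in C:
        S[t,n]=finder.silhouettes(n,t)
        for r in S[t,n]:print(t,n,round(r['p'],2),r['rect'],r['pixels'].sum())
pickle.dump((C,S),open('d.pkl','wb'))
E
python3 run1.py
```

```text
bracket scene 0.77 [205.5, 265.8, 65.7, 31.0] 940
upright scene 0.89 [395.9, 152.3, 58.5, 84.9] 1815
upright top 0.7 [244.4, 102.8, 32.8, 52.5] 1429
counter scene 0.75 [308.3, 167.0, 41.9, 40.5] 1286
counter scene 0.68 [338.6, 146.0, 36.0, 35.2] 1020
counter top 0.92 [189.0, 257.5, 49.8, 50.1] 1510
counter top 0.89 [256.4, 204.1, 32.0, 42.7] 1172
counter top 0.81 [193.4, 190.5, 38.5, 45.5] 1415
used_upright scene 0.72 [308.4, 231.1, 101.2, 104.2] 4321
used_upright scene 0.56 [344.3, 190.0, 19.0, 52.4] 715
used_upright top 0.67 [365.0, 105.7, 39.8, 70.7] 1717
```

```bash
cat > run2.py <<'E'
from fit import *
import pickle
np.set_printoptions(precision=4,suppress=True)
C,S=pickle.load(open('d.pkl','rb'))
def gray(c,rect,smax):
    hsv=cv2.cvtColor(c['pixels'],cv2.COLOR_BGR2HSV);m=hsv[...,1]<smax;o=np.zeros_like(m);x,y,w,h=rect;o[y:y+h,x:x+w]=m[y:y+h,x:x+w];
    n,l,s,_=cv2.connectedComponentsWithStats(o.astype(np.uint8));return l==1+np.argmax(s[1:,4])
mt=gray(C['top'],(398,198,50,60),110)
print(mt.sum())
c0=atz(C['scene'],[239.7,288.9],0);b0=atz(C['scene'],[261.6,288],0)
c1=atz(C['top'],[422.1,233.7],0);b1=atz(C['top'],[407.6,211.7],0)
print(c0,b0,c1,b1)
yaw=np.arctan2(*(b1-c1)[[1,0]])
ms=S['bracket','scene'][0]['pixels']
its=[(C['scene'],ms,win(ms)),(C['top'],mt,win(mt))]
rb=fit(its,BR,[*c1[:2],yaw]);print('bracket',rb.x,rb.fun,yaw)
for i in its: print(fit([i],BR,rb.x).x)
# upright
u=atz(C['scene'],[409.3,216],0);u1=atz(C['top'],[267,141.7],0);print('up',u,u1)
mu=S['upright','scene'][0]['pixels'];mv=S['upright','top'][0]['pixels']
its2=[(C['scene'],mu,win(mu)),(C['top'],mv,win(mv))]
for d in(25,30,35,40):
    ru=fit(its2,UP(d),[*u1[:2],0.1]);print('upright',d,ru.x,ru.fun,[fit([i],UP(d),ru.x).x for i in its2])
k=S['counter','scene'][1]['pixels'];k2=S['counter','top'][2]['pixels']
w=atz(C['scene'],[360,147.3],.096);w2=atz(C['top'],[214.9,211.3],.096);print('wheel',w,w2)
its3=[(C['scene'],k,win(k)),(C['top'],k2,win(k2))]
rc=fit(its3,CO,[*w2[:2],0.]);print('counter',rc.x,rc.fun,[fit([i],CO,rc.x).x for i in its3])
out=[]
for nm,c in C.items():
    im=cv2.resize(c['pixels'],None,fx=4,fy=4,interpolation=cv2.INTER_CUBIC)
    for bs,p in((BR,rb.x),(UP(30),ru.x),(CO,rc.x)):
        for b in bs:
            q=((proj(c,place(b,p))+.5)*4)
            for i in range(8):
                for j in range(i):
                    if bin(i^j).count('1')==1: cv2.line(im,tuple((q[i]*8).astype(int)),tuple((q[j]*8).astype(int)),(0,255,0),1,cv2.LINE_AA,3)
    cv2.imwrite(f'/tmp/ov_{nm}.png',im)
def cr(n,x,y,w,h):return cv2.resize(cv2.imread(f'/tmp/ov_{n}.png')[y*4:(y+h)*4,x*4:(x+w)*4],(390,290))
cv2.imwrite('pics/ov1.png',np.vstack([np.hstack([cr('scene',195,255,81,60),cr('top',385,195,81,60)]),np.hstack([cr('scene',365,145,122,91),cr('top',215,95,81,60)])]))
cv2.imwrite('pics/ov2.png',np.hstack([cr('scene',330,135,54,40),cr('top',183,190,62,46)]))
E
python3 run2.py
```

```text
540
[ 0.4284 -0.2863 -0.    ] [ 0.4754 -0.255   0.    ] [ 0.4199 -0.3     0.    ] [ 0.4877 -0.2566  0.    ]
bracket [ 0.428  -0.2974  0.608 ] 0.2578851580619812 0.5697669406541709
[ 0.4269 -0.2959  0.5985]
[ 0.4283 -0.298   0.6031]
up [0.7062 0.2073 0.    ] [0.7057 0.1943 0.    ]
upright 25 [0.712  0.2015 0.2355] 0.2279493510723114 [array([0.7118, 0.2032, 0.2439]), array([0.7115, 0.2011, 0.2136])]
upright 30 [0.71   0.2014 0.2144] 0.23788654804229736 [array([0.7099, 0.2037, 0.2118]), array([0.7076, 0.2004, 0.2114])]
upright 35 [0.709  0.2013 0.211 ] 0.29749011993408203 [array([0.7093, 0.204 , 0.2041]), array([0.7059, 0.1997, 0.214 ])]
upright 40 [0.709  0.2012 0.2107] 0.3684470057487488 [array([0.7092, 0.2041, 0.1999]), array([0.7053, 0.1996, 0.2132])]
wheel [0.4528 0.3597 0.096 ] [0.4612 0.3201 0.096 ]
counter [ 0.4548  0.3303 -0.0398] 0.25852930545806885 [array([ 0.453 ,  0.3374, -0.2294]), array([ 0.4546,  0.3289, -0.0637])]
```

View pics/ov1.png

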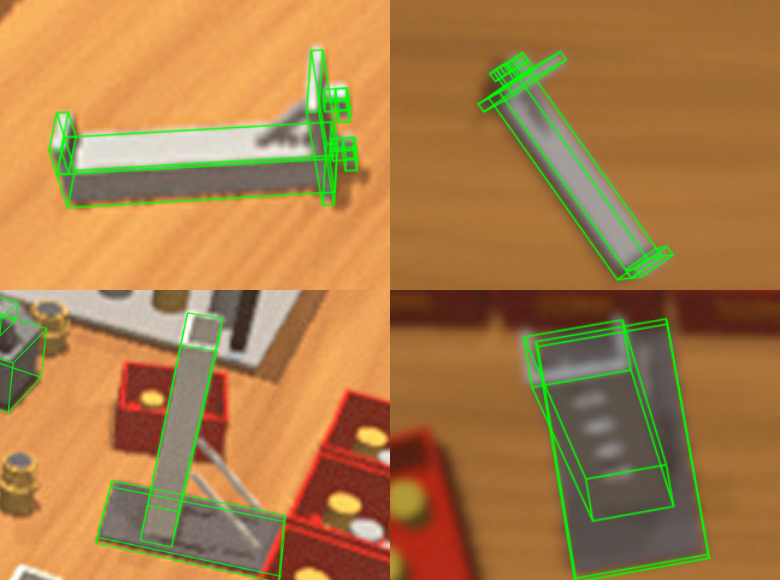

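View pics/ov2.png

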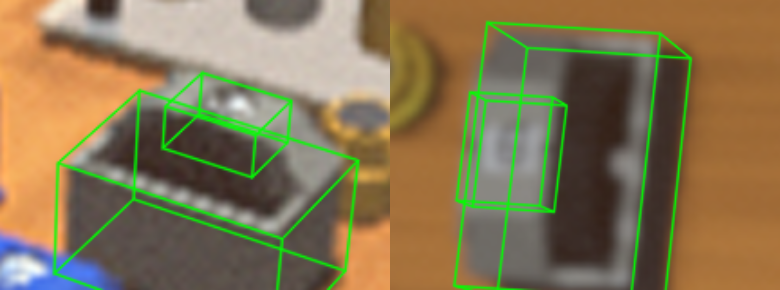

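```bash
cat > zoom.py <<'E'
from h import *
def zoom(im,x,y,w,h,s,f,step=5):
    o=cv2.resize(im[y:y+h,x:x+w],None,fx=s,fy=s,interpolation=cv2.INTER_CUBIC)
    for i in range(0,w,step):
        cv2.line(o,(int((i+.5)*s),0),(int((i+.5)*s),6 if i%10 else 12),(0,255,255),1);
        if i%10==0: cv2.putText(o,str(x+i),(int(i*s),24),0,.4,(0,255,255),1)
    for i in range(0,h,step):
        cv2.line(o,(0,int((i+.5)*s)),(6 if i%10 else 12,int((i+.5)*s)),(0,255,255),1);
        if i%10==0: cv2.putText(o,str(y+i),(14,int(i*s)+6),0,.4,(0,255,255),1)
    cv2.imwrite(f,o)
E
python3 - <<'E'
from zoom import *
s=cv2.imread('pics/scene0.png');t=cv2.imread('pics/top0.png')
zoom(s,335,140,50,44,13,'pics/zc_s.png');zoom(t,188,190,50,46,13,'pics/zc_t.png')
zoom(s,390,148,70,90,6.5,'pics/zu_s.png');zoom(t,235,97,50,60,9.8,'pics/zu_t.png')
E
```

```text
(no output)
```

View pics/zc_s.png

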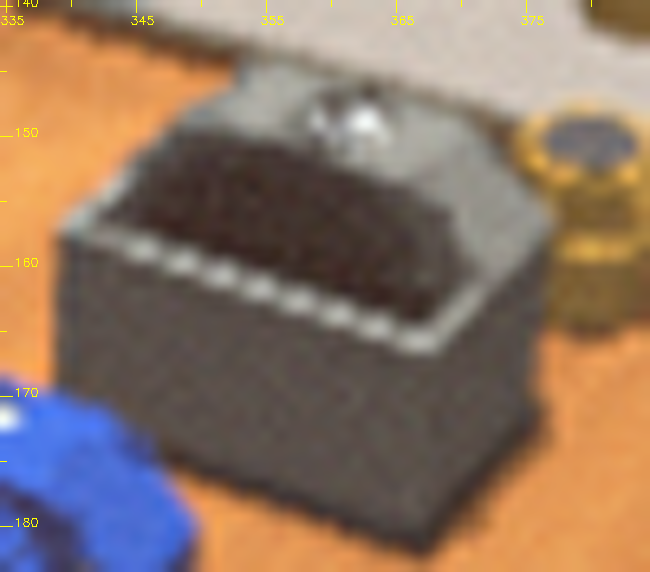

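View pics/zc_t.png

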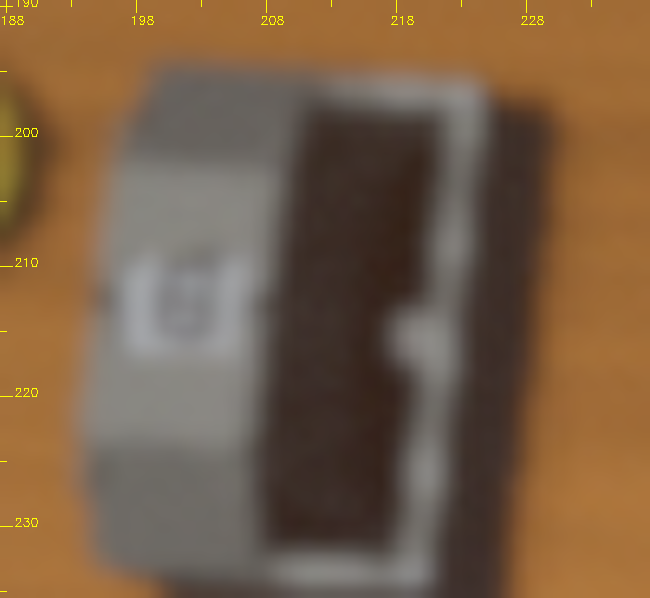

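View pics/zu_s.png

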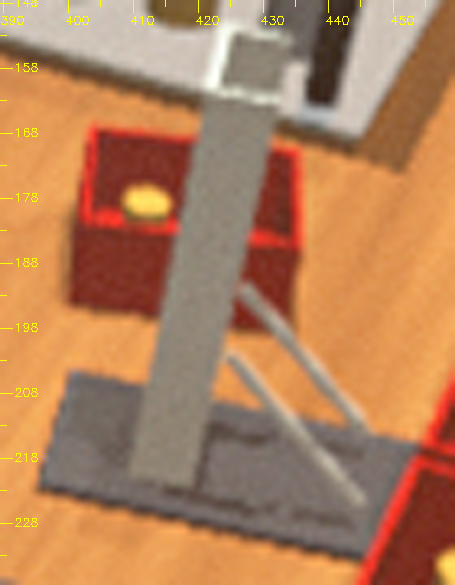

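View pics/zu_t.png

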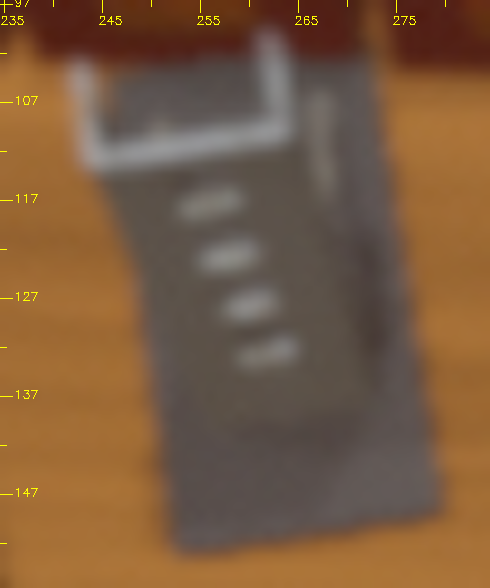

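```bash
cat > run3.py <<'E'
from h import *
import pickle
from scipy.optimize import least_squares
np.set_printoptions(precision=4,suppress=True)
C,S=pickle.load(open('d.pkl','rb'))
for n in C:E=C[n]['extrinsics'];print(n,-E[:3,:3].T@E[:3,3])
def solve(obs,p0,nm):
    def f(p):
        r=[]
        for cam,px,L in obs:
            L=np.array([p[3]*1000 if v=='d' else v for v in L],float)/1000
            P=R.from_euler('z',p[2]).as_matrix()@L+[p[0],p[1],0]
            r.append(proj(C[cam],P)[0]-px)
        return np.array(r).ravel()
    r=least_squares(f,p0,loss='soft_l1');J=r.jac
    print(nm,r.x);print(f(r.x).reshape(-1,2).round(1).tolist());return r.x
T,s='top','scene'
U=[(T,(243.4,113.8),(0,27.5,225)),(T,(264.4,111),(0,-27.5,225)),(T,(252.7,152.9),(-40,45,8)),(T,(279.7,148.8),(-40,-45,8)),
(T,(256.1,117.1),(0,0,197)),(T,(258,122.6),(0,0,157)),(T,(260,127.6),(0,0,117)),
(s,(421.3,162.1),(0,-27.5,225)),(s,(424.1,152.4),(0,27.5,225)),(s,(431.8,163.3),('d',-27.5,225)),(s,(400,204.4),(-40,45,8)),(s,(395.3,222.9),(-40,-45,8)),(s,(409.5,220.3),(0,-27.5,8)),(s,(419.5,222.6),('d',-27.5,8))]
solve(U,[.71,.2,.2,.03],'up');solve([u for u in U if u[0]==T],[.71,.2,.2,.03],'upT');solve([u for u in U if u[0]==s],[.71,.2,.2,.03],'upS')
K=[(T,(221,234.5),(-62,-27,66)),(T,(225.2,196),(62,-27,66)),(T,(201.9,212.7),(0,32,90)),
(s,(339.5,157.6),(-62,-27,66)),(s,(367.6,166),(62,-27,66)),(s,(377,156.8),(62,55,66)),(s,(367.2,181.8),(62,-27,0)),(s,(376.4,171),(62,55,0)),(s,(361.4,148.6),(0,32,90))]
solve(K,[.45,.33,0],'co');solve([u for u in K if u[0]==T],[.45,.33,0],'coT');solve([u for u in K if u[0]==s],[.45,.33,0],'coS')
E
python3 run3.py
```

```text
scene [ 0.9067 -0.6833  0.7687]
top [0.3146 0.0355 1.1566]
up [0.7104 0.2017 0.2029 0.029 ]
[[0.4, 0.2], [-0.1, -0.5], [-0.2, 0.7], [0.6, 0.0], [-0.5, -0.7], [-0.2, -0.6], [-0.2, -0.5], [-0.0, -0.3], [-0.4, -0.8], [0.5, 0.4], [-0.0, -0.1], [-0.2, -1.0], [-0.5, 0.8], [-0.9, 0.6]]
upT [0.7098 0.2013 0.1807 0.03  ]
[[0.5, 0.2], [0.1, -0.0], [-0.4, 0.6], [0.5, 0.5], [-0.3, -0.5], [-0.1, -0.4], [-0.1, -0.3]]
upS [0.7111 0.2019 0.2181 0.028 ]
[[0.4, -0.3], [-0.3, -0.8], [0.5, 0.3], [-0.1, -0.0], [0.2, -0.8], [-0.1, 0.9], [-0.9, 0.5]]
co [ 0.4545  0.3297 -0.0248]
[[0.2, 2.0], [0.0, -1.3], [-1.1, 0.6], [-2.3, -0.5], [1.0, 1.3], [1.7, -0.4], [-0.2, 1.0], [0.6, 0.6], [-0.6, 0.1]]
coT [ 0.456   0.3291 -0.0337]
[[0.3, 1.6], [0.4, -1.7], [-0.8, -0.0]]
coS [ 0.4529  0.3316 -0.0158]
[[-2.4, -0.8], [0.9, 0.8], [1.5, -0.9], [-0.2, 0.6], [0.3, 0.1], [-0.9, -0.3]]
```

```bash
cat > plan.py <<'E'
from h import *
import sys
np.set_printoptions(precision=4,suppress=True)
def tool():
    s=st();return np.array(s['eef_pos']),R.from_euler('xyz',s['tool_rot']),s
def plan(target,yaw,n,base=None,quiet=0):
    p,Rt,s=tool()
    print('t',round(s['clock'],2),'pos',p,'rot',s['tool_rot'],'gap',round(s['finger_gap'],4),'F',s['wrist_force'])
    Rg=R.from_euler('xyz',[-np.pi/2,0,yaw]);rv=(Rt.inv()*Rg).as_rotvec()
    d=np.array(target)-p
    print('total tool-frame shift cm',Rt.inv().apply(d)*100,'turn deg',np.degrees(rv))
    for i in range(n):
        Ri=Rt*R.from_rotvec(rv*i/n);print(' '.join(f'{v:.2f}' for v in Ri.inv().apply(d/n)*100),' '.join(f'{v:.2f}' for v in np.degrees(rv)/n),end='; ')
    print()
E
python3 -c "
from plan import *
plan([.4354,-.2923,.12],-.963,8)
c=__import__('pickle').load(open('d.pkl','rb'))[0]
for t,px in dict(sealant=(318,165),valve=(331,222)).items(): print(t,atz(c['top'],px,.15 if t=='sealant' else .08))
"
```

```text
t 1.5 pos [ 0.1734 -0.522   0.2055] rot [-1.5708 -0.0001 -1.25  ] gap 0.0944 F [-0.608   0.1552 -0.6076]
total tool-frame shift cm [-13.5355   8.5491  32.1012] turn deg [  0.0004 -16.4437   0.0066]
-1.69 1.07 4.01 0.00 -2.06 0.00; -1.55 1.07 4.07 0.00 -2.06 0.00; -1.40 1.07 4.12 0.00 -2.06 0.00; -1.25 1.07 4.17 0.00 -2.06 0.00; -1.10 1.07 4.21 0.00 -2.06 0.00; -0.95 1.07 4.25 0.00 -2.06 0.00; -0.80 1.07 4.28 0.00 -2.06 0.00; -0.64 1.07 4.31 0.00 -2.06 0.00; 
sealant [0.5907 0.0285 0.15  ]
valve [ 0.4403 -0.0134  0.08  ]
```

>>> play_rows(
  motion="-1.7 1 4 0 -2 0; -1.55 1 4.1 0 -2 0; -1.4 1 4.1 0 -2 0; -1.25 1 4.2 0 -2 0; -1.1 1 4.2 0 -2 0; -0.95 1 4.25 0 -2.1 0; -0.8 1 4.3 0 -2.1 0; -0.65 1 4.3 0 -2.1 0",
  hand=1,
  squeeze=25,
)

```text
clock: 2.5
eef_pos: [0.4371, -0.2917, 0.1253]
tool_rot: [-1.571, -0.001, -0.964]
wrist_force: [0.6, -0.3, 0.1]
finger_gap: 0.094
```

```bash
python3 -c "
from plan import *
plan([.4354,-.2923,.006],-.963,3)
"
```

```text
t 2.5 pos [ 0.4371 -0.2917  0.1253] rot [-1.5707 -0.0007 -0.9643] gap 0.094 F [ 0.5813 -0.265   0.1328]
total tool-frame shift cm [-0.0609 11.9334 -0.1755] turn deg [-0.0041 -0.0751  0.0374]
-0.02 3.98 -0.06 -0.00 -0.03 0.01; -0.02 3.98 -0.06 -0.00 -0.03 0.01; -0.02 3.98 -0.06 -0.00 -0.03 0.01;
```

>>> play_rows(
  motion="0 4 -0.05 0 0 0; 0 4 -0.05 0 0 0; 0 2.9 -0.05 0 0 0; 0 1 0 0 0 0; 0 0 0 0 0 0",
)

```text
clock: 3.12
eef_pos: [0.4348, -0.2936, 0.0064]
tool_rot: [-1.571, 0.0, -0.966]
wrist_force: [0.8, -0.3, 1.0]
finger_gap: 0.0941
```

```bash
python3 - <<'E'
from plan import *
from zoom import zoom
plan([.4354,-.2923,.006],-.963,1)
c=cams.capture('top');zoom(c['pixels'],380,190,80,70,6,'pics/a_t.png')
c=cams.capture('scene');zoom(c['pixels'],180,220,110,90,6,'pics/a_s.png')
E
```

```text
t 3.12 pos [ 0.4348 -0.2936  0.0064] rot [-1.5709  0.0005 -0.9656] gap 0.0941 F [ 0.7809 -0.3126  1.0427]
total tool-frame shift cm [-0.0699  0.0434  0.121 ] turn deg [ 0.0082 -0.1509 -0.0281]
-0.07 0.04 0.12 0.01 -0.15 -0.03;
```

View pics/a_s.png

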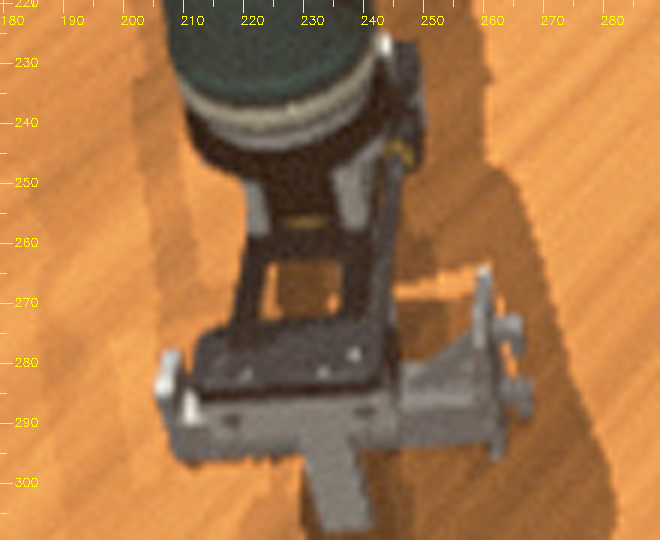

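The open fingers straddle the tube near its middle: the near finger is at scene (235,300) and the hooks are at (263,280). Closing.

>>> play_rows(
  motion="0 0 0 0 0 0; 0 0 0 0 0 0; 0 0 0 0 0 0; 0 0 0 0 0 0; 0 0 0 0 0 0; 0 0 0 0 0 0",
  hand=-1,
  squeeze=30,
)

```text
clock: 3.98
eef_pos: [0.4348, -0.2936, 0.0064]
tool_rot: [-1.571, 0.0, -0.966]
wrist_force: [-0.1, 0.4, -0.4]
finger_gap: 0.0375
```

>>> play_rows(
  motion="0 0 0 0 0 0; 0 0 0 0 0 0; 0 0 0 0 0 0; 0 0 0 0 0 0; 0 0 0 0 0 0",
)

```text
clock: 4.6
eef_pos: [0.4347, -0.2934, 0.0064]
tool_rot: [-1.571, 0.0, -0.965]
wrist_force: [-0.8, 2.0, 0.0]
finger_gap: 0.0239
```

>>> play_rows(
  motion="0 -1 0 0 0 0; 0 -4 0 0 0 0; 0 -5 0 0 0 0; 0 -5 0 0 0 0; 0 -4 0 0 0 0; 0 -2 0 0 0 0; 0 0 0 0 0 0",
  squeeze=45,
)

```text
clock: 5.48
eef_pos: [0.4358, -0.2946, 0.2188]
tool_rot: [-1.57, -0.006, -0.966]
wrist_force: [0.1, -0.0, -4.1]
finger_gap: 0.0235
```

```bash
python3 - <<'E'
from plan import *
# via point then pre-insert
plan([.42,.05,.215],-1.366,8)
E
```

```text
t 5.47 pos [ 0.4358 -0.2946  0.2188] rot [-1.5696 -0.0055 -0.9657] gap 0.0235 F [ 0.0745 -0.0475 -4.0958]
total tool-frame shift cm [-29.2464   0.24    18.3011] turn deg [-0.1285 22.9348  0.2978]
-3.66 0.03 2.29 -0.02 2.87 0.04; -3.77 0.03 2.10 -0.02 2.87 0.04; -3.87 0.03 1.91 -0.02 2.87 0.04; -3.96 0.04 1.72 -0.02 2.87 0.04; -4.04 0.04 1.52 -0.02 2.87 0.04; -4.11 0.04 1.31 -0.02 2.87 0.04; -4.17 0.04 1.10 -0.02 2.87 0.04; -4.22 0.04 0.89 -0.02 2.87 0.04;
```

>>> play_rows(
  motion="-3.65 0 2.3 0 2.9 0; -3.75 0 2.1 0 2.9 0; -3.9 0 1.9 0 2.9 0; -3.95 0 1.7 0 2.9 0; -4.05 0 1.5 0 2.9 0; -4.1 0 1.3 0 2.9 0; -4.2 0 1.1 0 2.9 0; -4.2 0 0.9 0 2.8 0",
)

```text
clock: 6.48
eef_pos: [0.4183, 0.0524, 0.2145]
tool_rot: [-1.573, 0.0, -1.371]
wrist_force: [1.2, -0.7, -3.5]
finger_gap: 0.0239
```

```bash
python3 - <<'E'
from plan import *
y=.205;u=np.array([.7104,.2017]);ex=np.array([np.cos(y),np.sin(y)])
g=u+ex*(-.070+.0085-.05)   # rear face 50 mm before the upright face
plan([*g,.212],y-np.pi/2,6)
E
```

```text
t 6.47 pos [0.4183 0.0524 0.2145] rot [-1.573   0.0002 -1.3706] gap 0.0239 F [ 1.2481 -0.6644 -3.4538]
total tool-frame shift cm [-8.7685  0.2089 20.4457] turn deg [ 0.1285 -0.2728 -0.0091]
-1.46 0.03 3.41 0.02 -0.05 -0.00; -1.46 0.04 3.41 0.02 -0.05 -0.00; -1.46 0.04 3.41 0.02 -0.05 -0.00; -1.45 0.04 3.41 0.02 -0.05 -0.00; -1.45 0.04 3.41 0.02 -0.05 -0.00; -1.45 0.04 3.41 0.02 -0.05 -0.00;
```

>>> play_rows(
  motion="-1.5 0 3.4 0 0 0; -1.5 0 3.4 0 0 0; -1.45 0 3.4 0 0 0; -1.45 0 3.4 0 0 0; -1.45 1.5 3.4 0 0 0; -1.45 2.5 3.4 0 -0.3 0; 0 2.5 0 0 0 0; 0 0 0 0 0 0",
)

```text
clock: 7.48
eef_pos: [0.5988, 0.1778, 0.1456]
tool_rot: [-1.581, -0.0, -1.363]
wrist_force: [-1.0, -0.4, -3.9]
finger_gap: 0.0233
```

```bash
cat > look.py <<'E'
from fit import *
from plan import *
from zoom import zoom
import sys
tag=sys.argv[1]
y=.205;u=np.array([.7104,.2017])
p,Rt,s=tool();print(s['clock'],p,s['tool_rot'],s['wrist_force'])
yw=s['tool_rot'][2]+np.pi/2;ex=np.array([np.cos(yw),np.sin(yw)])
b=p[:2]-.0077*ex;pb=[*b,yw,p[2]-.0064]
d=R.from_euler('z',-y).as_matrix()[:2,:2]@(b+ex*.07-u);print('rear face rel upright mm',d*1000,'yaw diff deg',np.degrees(yw-y),'height above seat',(pb[3]-.129)*1000)
for n,wn in(('scene',(380,140,80,80)),('top',(225,90,80,80))):
    c=cams.capture(n);zoom(c['pixels'],*wn,7,f'pics/{tag}_{n}_raw.png');im=cv2.resize(c['pixels'],None,fx=4,fy=4,interpolation=cv2.INTER_CUBIC)
    for bs,q,col in((BR,pb,(0,255,0)),(UP(29)[1:],[*u,y],(255,0,255)),([box(0,0.1,-7.5,7.5,z,z+24) for z in(145,185)],[*u,y],(0,255,255))):
        for bb in bs:
            k=(proj(c,place(bb,q))+.5)*4
            for i in range(8):
                for j in range(i):
                    if bin(i^j).count('1')==1: cv2.line(im,tuple((k[i]*8).astype(int)),tuple((k[j]*8).astype(int)),col,1,cv2.LINE_AA,3)
    x,yy,w,h=wn;cv2.imwrite(f'/tmp/{n}.png',cv2.resize(im[yy*4:(yy+h)*4,x*4:(x+w)*4],(400,400)))
    cv2.imwrite(f'/tmp/{n}r.png',cv2.resize(c['pixels'][yy:yy+h,x:x+w],(400,400),interpolation=cv2.INTER_CUBIC))
cv2.imwrite(f'pics/{tag}.png',np.vstack([np.hstack([cv2.imread(f'/tmp/{n}.png') for n in('scene','top')])]))
cv2.imwrite(f'pics/{tag}_r.png',np.hstack([cv2.imread(f'/tmp/{n}r.png') for n in('scene','top')]))
E
python3 look.py b1
```

```text
7.475 [0.5988 0.1778 0.1456] [-1.5813 -0.0003 -1.3632] [-0.9642 -0.4068 -3.9355]
rear face rel upright mm [-51.7854  -0.5114] yaw diff deg 0.1471661930465888 height above seat 10.192340671514561
```

View pics/b1.png

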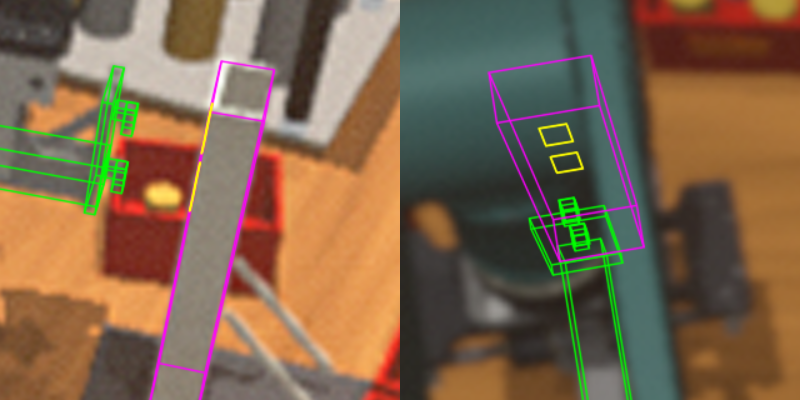

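View pics/b1_r.png

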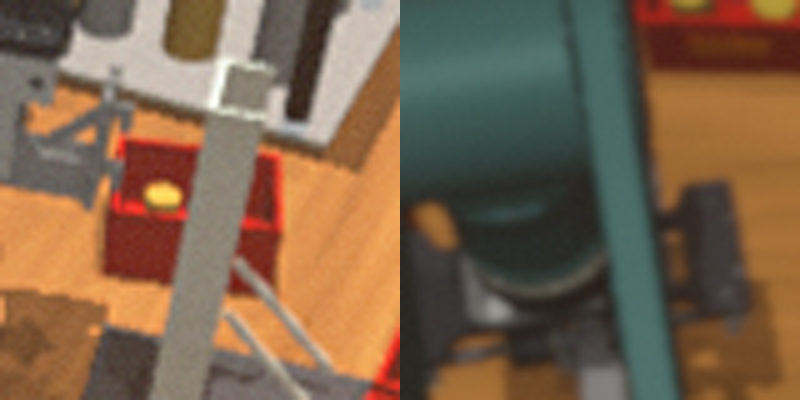

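```bash
cat > tgt.py <<'E'
from plan import *
import sys
gap,h,n=float(sys.argv[1])/1e3,float(sys.argv[2])/1e3,int(sys.argv[3])
y=.205;u=np.array([.7104,.2017]);ex=np.array([np.cos(y),np.sin(y)])
g=u+ex*(-.070+.0077-gap)
plan([*g,.129+h+.0064],y-np.pi/2,n)
E
python3 tgt.py 18 12.5 3
```

```text
t 7.58 pos [0.6009 0.178  0.1506] rot [-1.5725 -0.0002 -1.3636] gap 0.0237 F [ 0.522  -0.0078 -1.7748]
total tool-frame shift cm [-0.0814  0.2661  3.1707] turn deg [0.0955 0.1237 0.0122]
-0.03 0.09 1.06 0.03 0.04 0.00; -0.03 0.09 1.06 0.03 0.04 0.00; -0.03 0.09 1.06 0.03 0.04 0.00;
```

>>> play_rows(
  motion="0 0.1 1 0 0 0; 0 0.1 1 0 0 0; -0.1 0.1 1.1 0 0 0; 0 0 0 0 0 0; 0 0 0 0 0 0",
)

```text
clock: 8.2
eef_pos: [0.6314, 0.1857, 0.1482]
tool_rot: [-1.572, -0.0, -1.363]
wrist_force: [0.3, 0.5, -3.2]
finger_gap: 0.0235
```

```bash
python3 look.py b2; python3 tgt.py 0 12.5 1
```

```text
8.2 [0.6314 0.1857 0.1482] [-1.5715 -0.0001 -1.3634] [ 0.257   0.5362 -3.2012]
rear face rel upright mm [-18.306    0.5458] yaw diff deg 0.13695799657355348 height above seat 12.824128927550499
t 8.3 pos [0.6313 0.1857 0.1484] rot [-1.5711 -0.0001 -1.3634] gap 0.0244 F [-1.3292  0.3653 -3.9277]
total tool-frame shift cm [0.0439 0.0506 1.8428] turn deg [0.0193 0.1391 0.0043]
0.04 0.05 1.84 0.02 0.14 0.00;
```

View pics/b2_scene_raw.png

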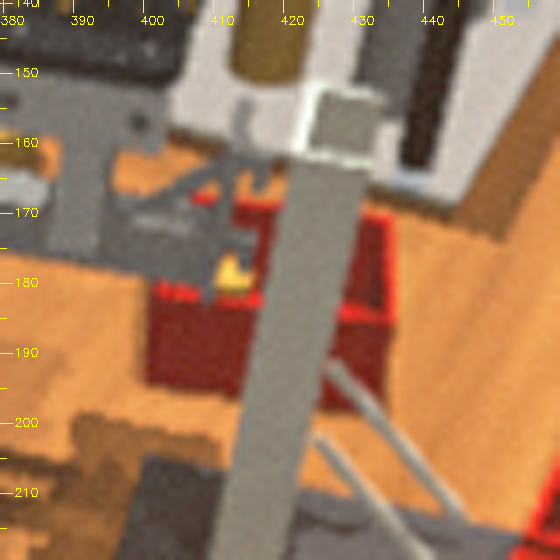

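View pics/b2.png

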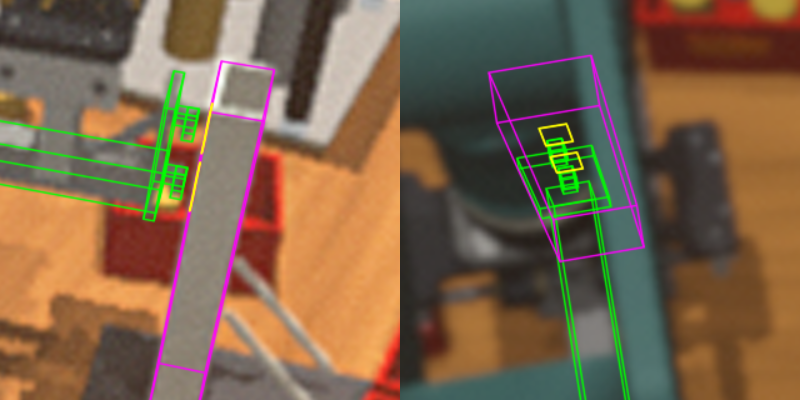

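>>> play_rows(
  motion="0 0 0.4 0 0 0; 0 0 0.4 0 0 0; 0 0 0.3 0 0 0; 0 0 0 0 0 0; 0 0 0 0 0 0",
)

```text
clock: 8.93
eef_pos: [0.6422, 0.1879, 0.1484]
tool_rot: [-1.571, -0.0, -1.363]
wrist_force: [-0.8, -0.0, -3.4]
finger_gap: 0.024
```

```bash
python3 tgt.py 0 12.5 1
```

```text
t 8.93 pos [0.6422 0.1879 0.1484] rot [-1.571  -0.0001 -1.3634] gap 0.024 F [-0.8435 -0.0294 -3.3864]
total tool-frame shift cm [0.0412 0.0493 0.7277] turn deg [0.013  0.1346 0.0039]
0.04 0.05 0.73 0.01 0.13 0.00;
```

>>> play_rows(
  motion="0 0 0.2 0 0 0; 0 0 0.2 0 0 0; 0 0 0.15 0 0 0; 0 0 0 0 0 0; 0 0 0 0 0 0",
)

```text
clock: 9.55
eef_pos: [0.6476, 0.189, 0.1484]
tool_rot: [-1.571, -0.0, -1.363]
wrist_force: [-0.2, -0.7, -2.8]
finger_gap: 0.0235
```

>>> play_rows(
  motion="0 0 0.1 0 0 0; 0 0 0.1 0 0 0; 0 0 0 0 0 0",
)

```text
clock: 9.93
eef_pos: [0.6496, 0.1895, 0.1484]
tool_rot: [-1.571, -0.0, -1.363]
wrist_force: [0.2, -0.2, -2.9]
finger_gap: 0.0238
```

>>> play_rows(
  motion="0 0 0.1 0 0 0; 0 0 0 0 0 0",
)

```text
clock: 10.18
eef_pos: [0.6503, 0.1897, 0.1483]
tool_rot: [-1.572, -0.0, -1.363]
wrist_force: [-1.8, 0.5, -3.5]
finger_gap: 0.0238
```

>>> play_rows(
  motion="0 0 0.1 0 0 0; 0 0 0 0 0 0",
)

```text
clock: 10.42
eef_pos: [0.6504, 0.1898, 0.1484]
tool_rot: [-1.574, 0.0, -1.363]
wrist_force: [-5.4, -0.3, -2.2]
finger_gap: 0.0238
```

>>> play_rows(
  motion="0 0 0.1 0 0 0; 0 0 0 0 0 0",
)

```text
clock: 10.68
eef_pos: [0.6504, 0.1898, 0.1484]
tool_rot: [-1.576, 0.0, -1.363]
wrist_force: [-7.5, -0.6, -2.0]
finger_gap: 0.0235
```

>>> play_rows(
  motion="0 0 -0.15 0 0 0; 0 0.2 0 0 0 0; 0 0.2 0 0 0 0; 0 0.2 0 0 0 0; 0 0 0 0 0 0",
)

```text
clock: 11.3
eef_pos: [0.6504, 0.1896, 0.1423]
tool_rot: [-1.572, -0.0, -1.364]
wrist_force: [-5.2, -1.1, -2.4]
finger_gap: 0.0235
```

>>> play_rows(
  motion="0 0.2 0 0 0 0; 0 0.2 0 0 0 0; 0 0 0 0 0 0",
)

```text
clock: 11.68
eef_pos: [0.6504, 0.1897, 0.1383]
tool_rot: [-1.572, -0.0, -1.364]
wrist_force: [-5.1, -1.1, -2.2]
finger_gap: 0.0233
```

>>> play_rows(
  motion="0 0.1 0 0 0 0; 0 0.1 0 0 0 0; 0 0 0 0 0 0",
)

```text
clock: 12.05
eef_pos: [0.6504, 0.1896, 0.1365]
tool_rot: [-1.572, -0.0, -1.364]
wrist_force: [-5.2, -1.2, -0.7]
finger_gap: 0.0238
```

>>> play_rows(
  motion="0 0.1 0 0 0 0; 0 0.1 0 0 0 0; 0 0 0 0 0 0",
)

```text
clock: 12.42
eef_pos: [0.6504, 0.1896, 0.1352]
tool_rot: [-1.572, -0.0, -1.364]
wrist_force: [-6.3, -0.6, -0.2]
finger_gap: 0.0236
```

>>> play_rows(
  motion="0 0.1 0 0 0 0; 0 0.1 0 0 0 0; 0 0 0 0 0 0",
)

```text
clock: 12.8
eef_pos: [0.6504, 0.1897, 0.1349]
tool_rot: [-1.571, -0.0, -1.364]
wrist_force: [-7.9, -2.0, 5.0]
finger_gap: 0.0237
```

>>> play_rows(
  motion="0 0.1 0 0 0 0; 0 0.1 0 0 0 0; 0 0 0 0 0 0",
)

```text
clock: 13.18
eef_pos: [0.6505, 0.1898, 0.1338]
tool_rot: [-1.57, -0.0, -1.363]
wrist_force: [-9.6, -1.3, 6.0]
finger_gap: 0.0238
```

>>> play_rows(
  motion="0 0.15 0 0 0 0; 0 0.15 0 0 0 0; 0 0 0 0 0 0",
)

```text
clock: 13.55
eef_pos: [0.6507, 0.1899, 0.1328]
tool_rot: [-1.568, 0.0, -1.364]
wrist_force: [-11.7, -1.9, 11.3]
finger_gap: 0.0238
```

```bash
python3 look.py b3
```

```text
13.55 [0.6507 0.1899 0.1328] [-1.5682  0.     -1.3635] [-11.7318  -1.9363  11.3354]
rear face rel upright mm [1.4526 0.7561] yaw diff deg 0.13002618439133226 height above seat -2.6075649064284945
```

View pics/b3.png

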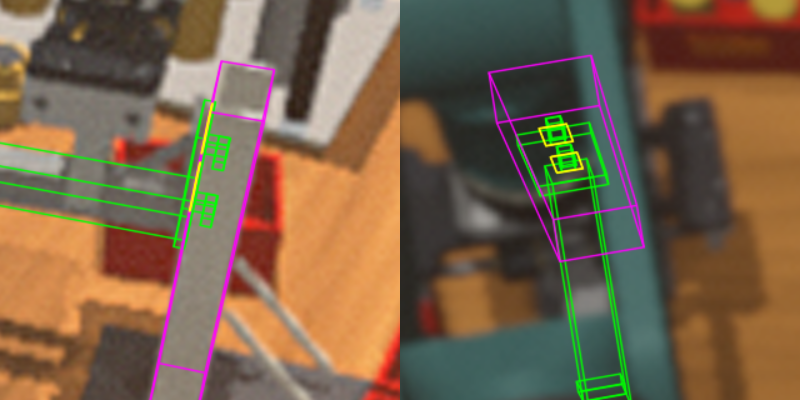

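View pics/b3_r.png

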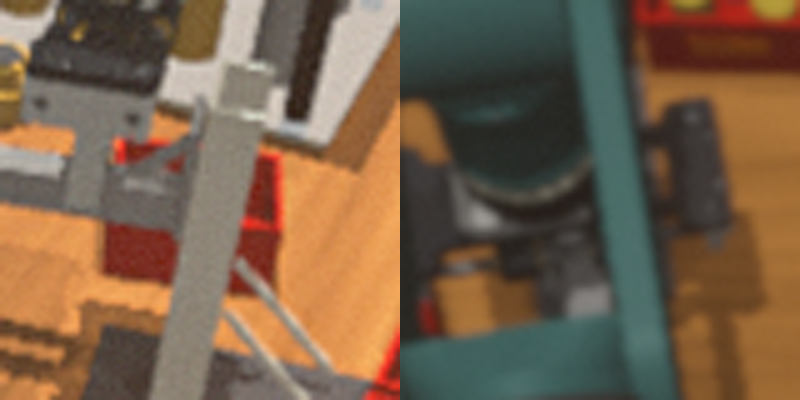

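>>> play_rows(
  motion="0 0.15 0 0 0 0; 0 0.15 0 0 0 0; 0 0 0 0 0 0; 0 0 0 0 0 0",
)

```text
clock: 14.15
eef_pos: [0.6508, 0.19, 0.1326]
tool_rot: [-1.566, -0.0, -1.364]
wrist_force: [-14.3, -1.6, 18.2]
finger_gap: 0.0241
```

>>> play_rows(
  motion="0 0 -0.2 0 0 0; 0 0 0 0 0 0; 0 0 0 0 0 0; 0 0 0 0 0 0",
)

```text
clock: 14.65
eef_pos: [0.6508, 0.19, 0.1326]
tool_rot: [-1.561, 0.0, -1.364]
wrist_force: [-9.1, -0.9, 16.2]
finger_gap: 0.0235
```

>>> play_rows(
  motion="0 -0.25 -0.15 0 0 0; 0 -0.2 -0.1 0 0 0; 0 0 0 0 0 0; 0 0 0 0 0 0",
)

```text
clock: 15.15
eef_pos: [0.6507, 0.1898, 0.1327]
tool_rot: [-1.559, 0.0, -1.364]
wrist_force: [3.5, 1.7, 6.5]
finger_gap: 0.0237
```

>>> play_rows(
  motion="0 -0.1 0.05 0 0 0; 0 0 0 0 0 0; 0 0 0 0 0 0; 0 0 0 0 0 0; 0 0 0 0 0 0",
  hand=0.3,
)

```text
clock: 15.78
eef_pos: [0.647, 0.1889, 0.1296]
tool_rot: [-1.571, -0.0, -1.363]
wrist_force: [-0.3, 0.1, 0.6]
finger_gap: 0.0612
```

```bash
python3 look.py b4
```

```text
15.775 [0.647  0.1889 0.1296] [-1.5714 -0.0001 -1.3634] [-0.2612  0.0653  0.5732]
rear face rel upright mm [-2.3877  0.5406] yaw diff deg 0.13596222454342907 height above seat -5.820001100535779
```

View pics/b4_scene_raw.png

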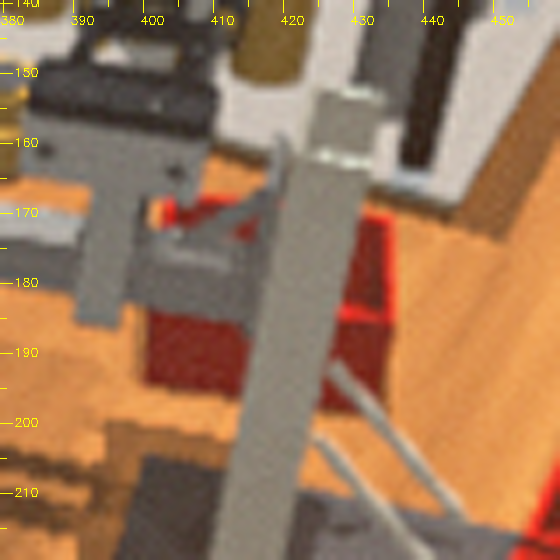

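>>> play_rows(
  motion="0 -1 0 0 0 0; 0 -3 0 0 0 0; 0 -4 0 0 0 0; -1 -2 -3 0 0 0; -3 0 -5 0 0 0; -3 0 -5 0 0 0; -3 0 -5 0 0 0; 0 0 0 0 0 0",
)

```text
clock: 16.88
eef_pos: [0.4476, 0.251, 0.2317]
tool_rot: [-1.569, 0.001, -1.359]
wrist_force: [0.6, -0.2, -0.1]
finger_gap: 0.061
```

```bash
cat > chk.py <<'E'
from fit import *
from plan import *
from zoom import zoom
import pickle,sys
tag=sys.argv[1]
p,Rt,s=tool();print(s['clock'],p,s['wrist_force'])
y=.205;u=np.array([.7104,.2017]);ex=np.array([np.cos(y),np.sin(y)])
C={n:cams.capture(n) for n in('scene','top')}
pickle.dump(C,open(f'{tag}.pkl','wb'))
for n,wn in(('scene',(375,145,70,60)),('top',(230,100,70,90))):
    c=C[n];zoom(c['pixels'],*wn,8 if n=='scene' else 6,f'pics/{tag}_{n}.png')
print([ (r['p'],r['point']) for r in finder.place_of('scene','bracket_back')[:3]])
E
python3 chk.py c1
```

```text
16.875 [0.4476 0.251  0.2317] [ 0.6187 -0.2165 -0.0696]
[(0.76, [414.8, 182.9]), (0.34, [386.9, 256.3]), (0.25, [297.6, 361.1])]
```

View pics/c1_scene.png

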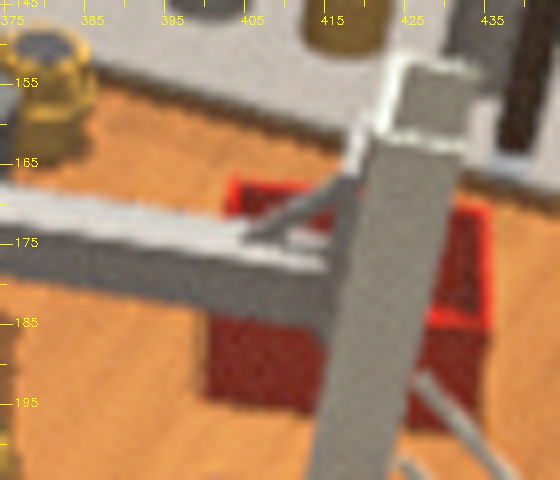

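View pics/c1_top.png

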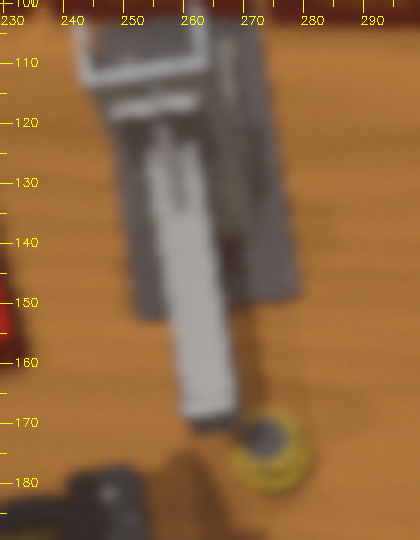

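```bash
python3 - <<'E'
from fit import *
import pickle
C=pickle.load(open('c1.pkl','rb'))
y=.205;u=np.array([.7104,.2017]);ex=np.array([np.cos(y),np.sin(y)])
outs=[]
for h in(0,5):
  for n,wn in(('scene',(345,145,100,75)),('top',(225,100,100,75))):
    c=C[n];F=8;im=cv2.resize(c['pixels'],None,fx=F,fy=F,interpolation=cv2.INTER_CUBIC)
    for bs,q,col in((BR[:3],[*(u-ex*.07),y,.129+h/1e3],(0,255,0)),(UP(29)[1:],[*u,y],(255,0,255))):
        for bb in bs:
            k=(proj(c,place(bb,q))+.5)*F
            for i in range(8):
                for j in range(i):
                    if bin(i^j).count('1')==1: cv2.line(im,tuple((k[i]*8).astype(int)),tuple((k[j]*8).astype(int)),col,1,cv2.LINE_AA,3)
    x,yy,w,hh=wn;outs.append(cv2.resize(im[yy*F:(yy+hh)*F,x*F:(x+w)*F],(400,300),interpolation=cv2.INTER_AREA))
cv2.imwrite('pics/c1ov.png',np.vstack([np.hstack(outs[:2]),np.hstack(outs[2:])]))
E
```

```text
(no output)
```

View pics/c1ov.png

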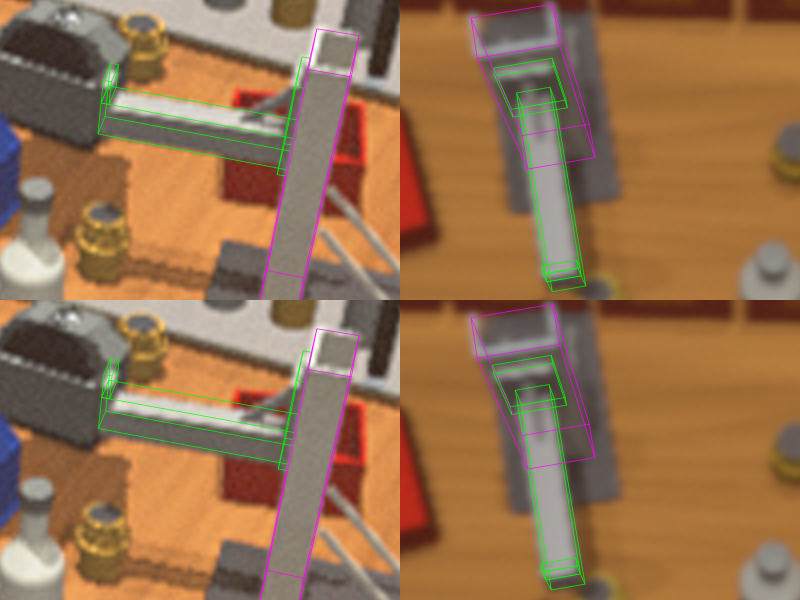

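```bash
python3 - <<'E'
from plan import *
y=.205;u=np.array([.7104,.2017]);ex=np.array([np.cos(y),np.sin(y)])
plan([*(u-ex*.055),.19],y-np.pi/2,6)
E
```

```text
t 17.02 pos [0.4514 0.2497 0.2308] rot [-1.5687 -0.0002 -1.3638] gap 0.0609 F [-0.0201 -0.0763  0.6238]
total tool-frame shift cm [10.0061  4.1234 18.8566] turn deg [-0.1187  0.116   0.0127]
1.67 0.69 3.14 -0.02 0.02 0.00; 1.67 0.69 3.14 -0.02 0.02 0.00; 1.67 0.68 3.14 -0.02 0.02 0.00; 1.66 0.68 3.15 -0.02 0.02 0.00; 1.66 0.68 3.15 -0.02 0.02 0.00; 1.66 0.68 3.15 -0.02 0.02 0.00;
```

>>> play_rows(
  motion="1.7 0 3.1 0 0 0; 1.7 0 3.1 0 0 0; 1.7 0 3.1 0 0 0; 1.6 0.7 3.2 0 0 0; 1.6 1.4 3.2 0 0 0; 1.7 2 3.2 0 0 0; 0 0.5 0 0 0 0; 0 0.5 0 0 0 0",
  hand=-1,
)

```text
clock: 18.02
eef_pos: [0.6565, 0.1902, 0.1783]
tool_rot: [-1.572, 0.0, -1.365]
wrist_force: [0.3, 1.2, -0.2]
finger_gap: 0.0004
```

>>> play_rows(
  motion="0 0.5 0 0 0 0; 0 0.4 0 0 0 0; 0 0.3 0 0 0 0; 0 0 0 0 0 0; 0 0 0 0 0 0",
)

```text
clock: 18.65
eef_pos: [0.6559, 0.191, 0.1673]
tool_rot: [-1.57, -0.0, -1.363]
wrist_force: [-0.5, -0.2, -0.7]
finger_gap: 0.0007
```

>>> play_rows(
  motion="0 0.3 0 0 0 0; 0 0.3 0 0 0 0; 0 0.3 0 0 0 0; 0 0 0 0 0 0",
)

```text
clock: 19.15
eef_pos: [0.6557, 0.1907, 0.1573]
tool_rot: [-1.572, -0.0, -1.364]
wrist_force: [0.2, 0.2, 1.0]
finger_gap: 0.0003
```

>>> play_rows(
  motion="0 0.2 0 0 0 0; 0 0.2 0 0 0 0; 0 0 0 0 0 0",
)

```text
clock: 19.52
eef_pos: [0.6561, 0.1908, 0.1553]
tool_rot: [-1.569, -0.0, -1.363]
wrist_force: [-1.4, -0.1, 4.7]
finger_gap: 0.0004
```

>>> play_rows(
  motion="0 0.2 0 0 0 0; 0 0.2 0 0 0 0; 0 0 0 0 0 0; 0 0 0 0 0 0",
)

```text
clock: 20.02
eef_pos: [0.6562, 0.1909, 0.1549]
tool_rot: [-1.567, -0.0, -1.363]
wrist_force: [-4.6, -1.0, 14.0]
finger_gap: 0.0006
```

>>> play_rows(
  motion="0 0.15 0 0 0 0; 0 0.15 0 0 0 0; 0 0 0 0 0 0; 0 0 0 0 0 0",
)

```text
clock: 20.52
eef_pos: [0.6562, 0.1909, 0.1547]
tool_rot: [-1.565, -0.0, -1.363]
wrist_force: [-7.5, -2.3, 19.4]
finger_gap: 0.0006
```

>>> play_rows(
  motion="0 -1.5 -0.3 0 0 0; 0 -3 0 0 0 0; 0 -4 0 0 0 0; 0 0 0 0 0 0",
)

```text
clock: 21.02
eef_pos: [0.6547, 0.1906, 0.2363]
tool_rot: [-1.563, -0.0, -1.363]
wrist_force: [-0.4, -0.2, 0.4]
finger_gap: 0.0009
```

```bash
python3 - <<'E'
from plan import *
plan([.4745,.3285,.15],-.025,8)
E
```

```text
t 21.02 pos [0.6547 0.1906 0.2363] rot [-1.5628 -0.0001 -1.3634] gap 0.0009 F [-0.3792 -0.1618  0.4399]
total tool-frame shift cm [-17.2091   8.505  -14.8618] turn deg [ -0.3836 -76.686    0.3121]
-2.15 1.06 -1.86 -0.05 -9.59 0.04; -2.43 1.07 -1.47 -0.05 -9.59 0.04; -2.64 1.07 -1.05 -0.05 -9.59 0.04; -2.78 1.07 -0.59 -0.05 -9.59 0.04; -2.84 1.07 -0.12 -0.05 -9.59 0.04; -2.82 1.08 0.35 -0.05 -9.59 0.04; -2.72 1.08 0.82 -0.05 -9.59 0.04; -2.54 1.08 1.26 -0.05 -9.59 0.04;
```

>>> play_rows(
  motion="-2.15 0 -1.85 0 -9.6 0; -2.4 0 -1.5 0 -9.6 0; -2.65 0 -1.05 0 -9.6 0; -2.8 1 -0.6 0 -9.6 0; -2.85 1.5 -0.1 0 -9.6 0; -2.8 2 0.35 0 -9.6 0; -2.7 2 0.8 0 -9.6 0; -2.55 2 1.25 0 -9.6 0",
)

```text
clock: 22.02
eef_pos: [0.4704, 0.3274, 0.1439]
tool_rot: [-1.572, 0.003, -0.018]
wrist_force: [-0.1, 0.1, 0.0]
finger_gap: 0.0005
```

```bash
python3 - <<'E'
from plan import *
from zoom import zoom
plan([.4745,.3285,.12],-.025,1)
c=cams.capture('scene');zoom(c['pixels'],320,100,70,80,7,'pics/w0.png')
plan([.4745,.3285,.12],-.025,1)
E
```

```text
t 22.02 pos [0.4704 0.3274 0.1439] rot [-1.5725  0.0028 -0.0176] gap 0.0005 F [-0.0581  0.0641  0.0445]
total tool-frame shift cm [0.4156 2.3908 0.1187] turn deg [ 0.0967  0.4236 -0.1629]
0.42 2.39 0.12 0.10 0.42 -0.16; 
t 22.07 pos [0.466  0.3287 0.1407] rot [-1.5735  0.0105 -0.0108] gap 0.0004 F [-3.2653  0.382  -1.2908]
total tool-frame shift cm [ 0.8731  2.0599 -0.0083] turn deg [ 0.1607  0.8129 -0.6009]
0.87 2.06 -0.01 0.16 0.81 -0.60;
```

View pics/w0.png

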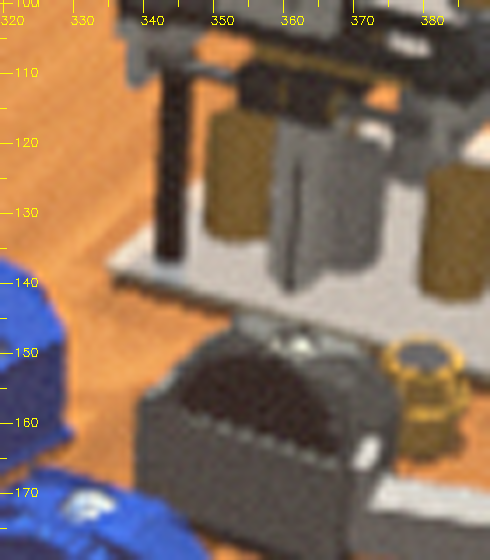

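>>> play_rows(
  motion="0.5 0.5 0 0 0 0; 1.2 0.5 0 0 0 0; 0 0 0 0 0 0; 0 0 0 0 0 0",
)

```text
clock: 22.58
eef_pos: [0.4901, 0.3266, 0.1372]
tool_rot: [-1.571, -0.001, -0.025]
wrist_force: [-0.1, -0.7, 0.1]
finger_gap: 0.0004
```

```bash
cat > wh.py <<'E'
from plan import *
import sys
W=np.array([.4545,.3297]);yw=-.025
x,yy,z,n=[float(v) for v in sys.argv[1:5]]
p=tool()[0];Ry=R.from_euler('z',yw).as_matrix()[:2,:2]
print('local mm',(Ry.T@(p[:2]-W))*1000,p[2]*1000)
plan([*(W+Ry@np.array([x,yy])/1000),z/1000],yw,int(n))
E
python3 wh.py 34 -2 96 1
```

```text
local mm [35.6449 -2.1862] 137.23422180800702
t 22.57 pos [0.4901 0.3266 0.1372] rot [-1.5706 -0.0005 -0.0248] gap 0.0004 F [-0.1307 -0.7001  0.0858]
total tool-frame shift cm [-0.1666  4.1233  0.0177] turn deg [-0.0129  0.01    0.0292]
-0.17 4.12 0.02 -0.01 0.01 0.03;
```

>>> play_rows(
  motion="0 2 0 0 0 0; 0 1.5 0 0 0 0; 0 0.7 0 0 0 0; 0 0 0 0 0 0; 0 0 0 0 0 0",
)

```text
clock: 23.2
eef_pos: [0.4895, 0.3273, 0.0957]
tool_rot: [-1.57, -0.001, -0.023]
wrist_force: [-0.1, -0.4, 0.9]
finger_gap: 0.0004
```

```bash
python3 - <<'E'
from plan import *
from zoom import zoom
c=cams.capture('scene');zoom(c['pixels'],330,115,60,65,9,'pics/w1.png')
c=cams.capture('top');zoom(c['pixels'],175,170,80,80,6,'pics/w1t.png')
E
python3 wh.py 34 -2 90 1
```

```text
local mm [35.068  -1.5038] 95.79947023556286
t 23.3 pos [0.4895 0.3273 0.0958] rot [-1.5701 -0.0013 -0.023 ] gap 0.0006 F [-0.6739  0.9485 -0.2929]
total tool-frame shift cm [-0.1077  0.5798 -0.0498] turn deg [-0.04    0.1128  0.0769]
-0.11 0.58 -0.05 -0.04 0.11 0.08;
```

View pics/w1.png

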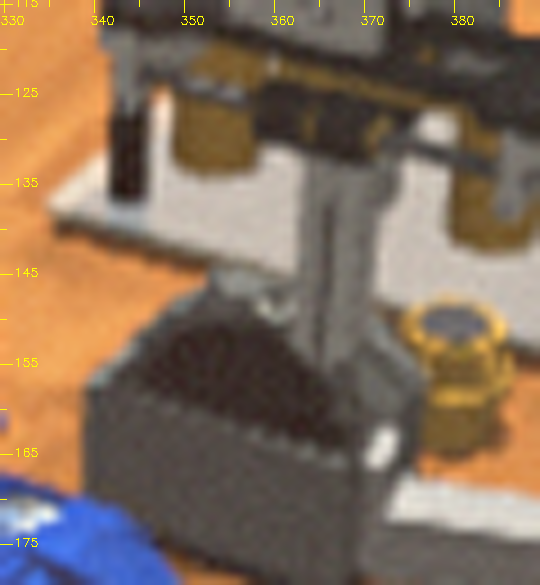

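View pics/w1t.png

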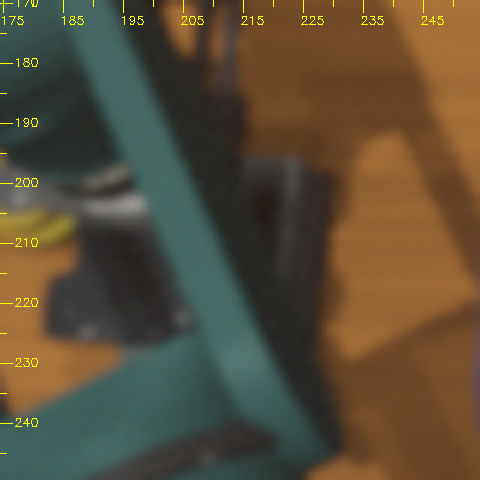

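>>> play_rows(
  motion="0 0.5 0 0 0 0; -0.6 -0.2 0 0 0 0; -0.6 -0.13 0 0 0 0; -0.7 -0.05 0 0 0 0; -0.7 0 0 0 0 0; -0.7 0 0 0 0 0; 0 0 0 0 0 0",
)

```text
clock: 24.18
eef_pos: [0.456, 0.3282, 0.0954]
tool_rot: [-1.57, -0.002, -0.023]
wrist_force: [0.6, -0.6, 6.5]
finger_gap: 0.0007
```

>>> play_rows(
  motion="-0.6 0 0 0 0 0; -0.6 0.03 0 0 0 0; -0.4 0.05 0 0 0 0; 0 0 0 0 0 0",
)

```text
clock: 24.68
eef_pos: [0.4388, 0.3284, 0.0927]
tool_rot: [-1.571, 0.002, -0.022]
wrist_force: [-1.8, 0.7, 4.1]
finger_gap: 0.0005
```

```bash
python3 - <<'E'
from plan import *
from zoom import zoom
c=cams.capture('scene');zoom(c['pixels'],330,115,60,65,9,'pics/w2.png')
E
python3 wh.py 34 -2 90 1
```

```text
local mm [-15.675  -1.69 ] 92.67227575669264
t 24.73 pos [0.4388 0.3284 0.0927] rot [-1.5708  0.0026 -0.0225] gap 0.0002 F [-1.9103  0.4544  5.3866]
total tool-frame shift cm [ 4.9681  0.2545 -0.0433] turn deg [ 0.0028  0.142  -0.1465]
4.97 0.25 -0.04 0.00 0.14 -0.15;
```

View pics/w2.png

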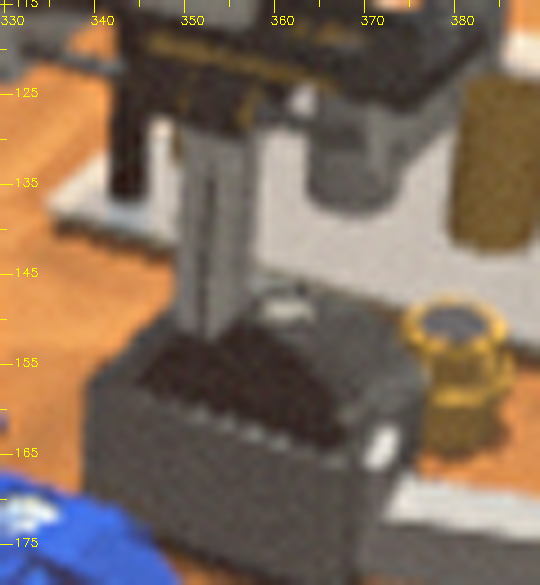

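>>> play_rows(
  motion="0 -2 0 0 0 0; 0 -4 0 0 0 0; 5 -3 0 0 0 0; 6 0 0 0 0 0; 6 0 -3 0 0 0; 5 0 -4 0 0 0; 0 0 0 0 0 0",
)

```text
clock: 25.6
eef_pos: [0.6555, 0.2518, 0.1789]
tool_rot: [-1.574, 0.005, -0.029]
wrist_force: [0.5, -0.2, 0.7]
finger_gap: 0.0006
```

```bash
cat > dg.py <<'E'
from plan import *
from zoom import zoom
import sys
t=sys.argv[1]
print(tool()[0])
c=cams.capture('top');zoom(c['pixels'],188,190,44,44,9,f'/tmp/a.png')
i=c['pixels'][200:226,190:220];i=np.uint8(np.clip((i.astype(float)-60)*1.6,0,255));j=cv2.resize(i,(396,343),interpolation=cv2.INTER_CUBIC)
cs=cams.capture('scene');i=cs['pixels'][138:160,346:376];k=cv2.resize(i,(396,290),interpolation=cv2.INTER_CUBIC)
a=cv2.imread('/tmp/a.png');o=np.zeros((396+300,800,3),np.uint8);o[:396,:396]=a;o[:343,400:796]=j;o[400:690,:396]=k
cv2.imwrite(f'pics/{t}.png',o[:600] if 0 else cv2.resize(o,(690,600)))
E
python3 dg.py g1
```

```text
[0.6555 0.2518 0.1789]
```

View pics/g1.png

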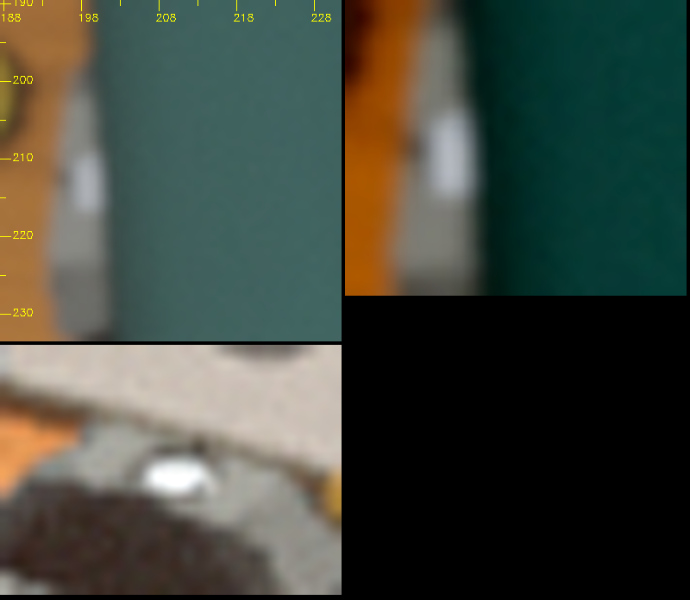

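>>> play_rows(
  motion="0 -3 0 0 0 0; -3 -3 0 0 0 0; -6 0 -3 0 0 0; -6 0 -6 0 0 0; -6 0 -6 0 0 0; 0 0 -6 0 0 0; 0 0 0 0 0 0",
)

```text
clock: 26.58
eef_pos: [0.4732, 0.0824, 0.2434]
tool_rot: [-1.571, -0.001, -0.026]
wrist_force: [0.2, 0.0, -0.7]
finger_gap: -0.0
```

```bash
python3 dg.py g2
```

```text
[0.4732 0.0824 0.2434]
```

View pics/g2.png

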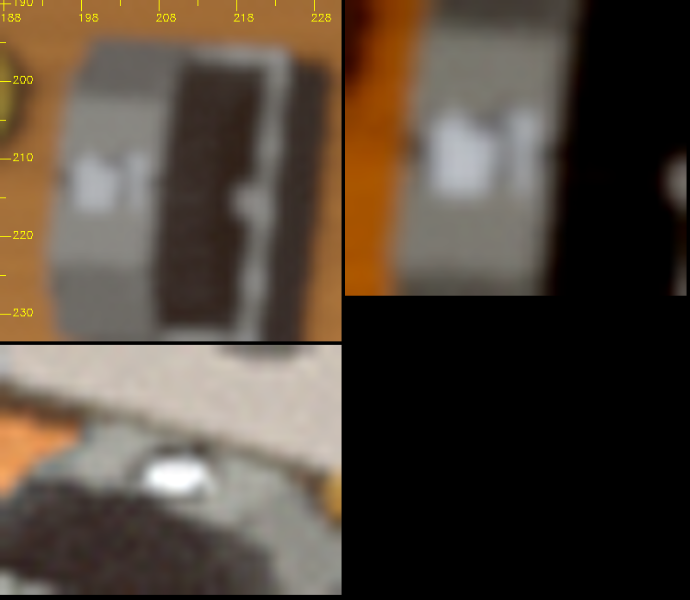

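```bash
cat > dz.py <<'E'
from h import *
import sys
a=cv2.imread('pics/top0.png')[203:224,192:214,1].astype(float)
b=cams.capture('top')['pixels'][203:224,192:214,1].astype(float)
b2=cams.capture('top')['pixels'][203:224,192:214,1].astype(float)
o=[]
for i in(a,(b+b2)/2):
    o.append(cv2.resize(np.uint8(np.clip((i-70)/(i.max()-70)*255,0,255)),(390,372),interpolation=cv2.INTER_CUBIC))
cv2.imwrite(f'pics/{sys.argv[1]}.png',np.hstack(o))
E
python3 dz.py dz1
```

```text
(no output)
```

View pics/dz1.png

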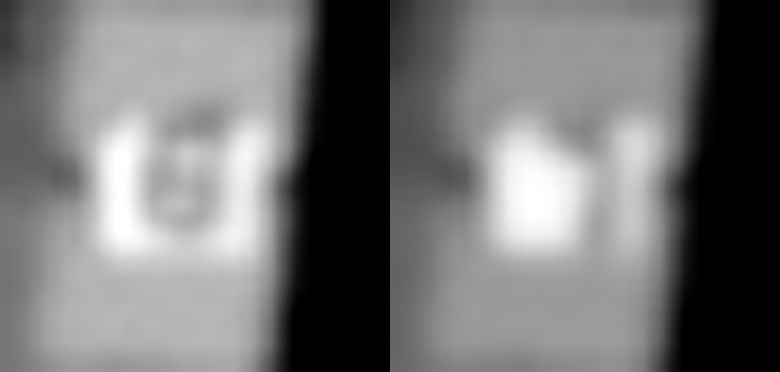

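```bash
cat > rect.py <<'E'
from h import *
import sys
W=np.array([.4545,.3297]);yw=-.025
Ry=R.from_euler('z',yw).as_matrix()[:2,:2]
def rectify(cap,z=.088,f=10):
    # image axes: right = -y, up=+x ; local window 44mm x 44mm centred (0,32)
    g=np.arange(0,44,1/f)
    X,Y=np.meshgrid(g,g);L=np.stack([(22-Y).ravel(),(32+22-X).ravel()],1)/1000
    P=np.c_[L@Ry.T+W,np.full(len(L),z)]
    q=proj(cap,P).reshape(len(g),len(g),2).astype(np.float32)
    return cv2.remap(cap['pixels'],q[...,0],q[...,1],cv2.INTER_LANCZOS4)
if __name__=='__main__':
    import pickle
    C,S=pickle.load(open('d.pkl','rb'))
    caps=[cams.capture('top') for _ in range(4)]
    n=caps[0].copy();n['pixels']=np.mean([c['pixels'] for c in caps],0).astype(np.float32)
    o=[]
    for c in(C['top'],n):
        for z in (.088,):
            m=rectify({**c,'pixels':c['pixels'].astype(np.float32)})[...,1];o.append(cv2.resize(np.clip((m-80)/(m[120:320,120:320].max()-80)*255,0,255).astype(np.uint8),(390,390)))
    o=np.hstack(o)
    if len(sys.argv)>1: cv2.imwrite(f'pics/{sys.argv[1]}.png',o)
E
python3 rect.py r1
```

```text
(no output)
```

View pics/r1.png

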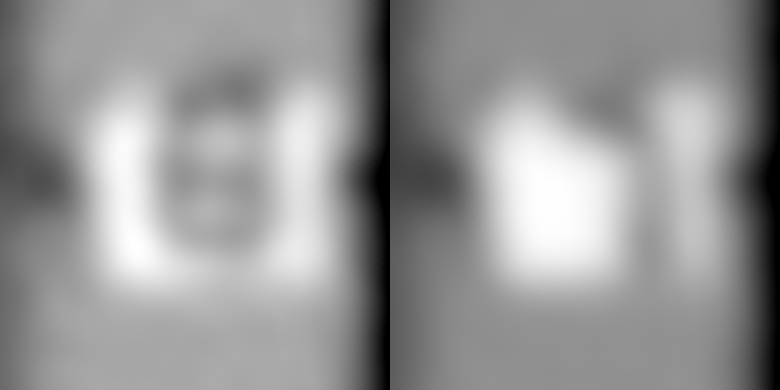

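```bash
python3 wh.py 28 -2 125 6
```

```text
local mm [  26.5682 -243.9288] 242.68360416442349
t 26.98 pos [0.475  0.0852 0.2427] rot [-1.5708  0.0006 -0.0209] gap 0.0007 F [ 0.3045 -0.343  -0.3733]
total tool-frame shift cm [ 0.2499 11.7691 24.1917] turn deg [-0.0021  0.2356 -0.0353]
0.04 1.96 4.03 -0.00 0.04 -0.01; 0.04 1.96 4.03 -0.00 0.04 -0.01; 0.04 1.96 4.03 -0.00 0.04 -0.01; 0.03 1.96 4.03 -0.00 0.04 -0.01; 0.03 1.96 4.03 -0.00 0.04 -0.01; 0.03 1.96 4.03 -0.00 0.04 -0.01;
```

>>> play_rows(
  motion="0 0 4 0 0 0; 0 0 5 0 0 0; 0 1 5 0 0 0; 0 3 5 0 0 0; 0.2 4 4 0 0 0; 0 4 1.2 0 0 0; 0 0 0 0 0 0; 0 0 0 0 0 0",
)

```text
clock: 27.98
eef_pos: [0.4831, 0.3261, 0.1244]
tool_rot: [-1.57, -0.002, -0.023]
wrist_force: [0.3, -0.1, 0.9]
finger_gap: 0.0002
```

```bash
python3 wh.py 26 -2 96 1
```

```text
local mm [28.7152 -2.8949] 124.40556797324798
t 27.98 pos [0.4831 0.3261 0.1244] rot [-1.5703 -0.0016 -0.0228] gap 0.0002 F [ 0.3094 -0.1284  0.8802]
total tool-frame shift cm [-0.2759  2.8402  0.0887] turn deg [-0.0283  0.1237  0.0929]
-0.28 2.84 0.09 -0.03 0.12 0.09;
```

Descend to contact at local x ≈ +26.

>>> play_rows(
  motion="-0.2 1.5 0 0 0 0; 0 1.2 0 0 0 0; 0 0.3 0 0 0 0; 0 0.3 0 0 0 0; 0 0 0 0 0 0",
)

```text
clock: 28.6
eef_pos: [0.4805, 0.3258, 0.0899]
tool_rot: [-1.571, 0.0, -0.023]
wrist_force: [-0.3, 0.5, -0.0]
finger_gap: 0.0006
```

>>> play_rows(
  motion="0 0.15 0 0 0 0; 0 0.15 0 0 0 0; 0 0 0 0 0 0",
)

```text
clock: 28.98
eef_pos: [0.4812, 0.3261, 0.0877]
tool_rot: [-1.57, -0.002, -0.023]
wrist_force: [1.1, -0.4, 2.4]
finger_gap: 0.0004
```

>>> play_rows(
  motion="0 0.15 0 0 0 0; -0.7 -0.38 0 0 0 0; -0.7 -0.24 0 0 0 0; -0.7 -0.11 0 0 0 0; -0.7 0 0 0 0 0; -0.7 0.11 0 0 0 0; -0.7 0.23 0 0 0 0; 0 0 0 0 0 0",
)

```text
clock: 29.98
eef_pos: [0.4368, 0.3278, 0.0931]
tool_rot: [-1.569, 0.001, -0.022]
wrist_force: [-5.0, -1.2, 17.0]
finger_gap: 0.0004
```

>>> play_rows(
  motion="0 -2 0 0 0 0; 0 -4 0 0 0 0; 1 -4 -3 0 0 0; 1 -2 -6 0 0 0; 1 0 -6 0 0 0; 0 0 -6 0 0 0; 0 0 -4 0 0 0; 0 0 0 0 0 0",
)

```text
clock: 30.98
eef_pos: [0.4608, 0.0762, 0.2078]
tool_rot: [-1.57, 0.004, -0.027]
wrist_force: [0.1, 0.8, 0.3]
finger_gap: 0.0006
```

```bash
python3 rect.py r2;python3 wh.py 28 -2 125 1
```

```text
local mm [  13.6108 -250.3673] 208.36159431248578
t 31.18 pos [0.4618 0.0791 0.2084] rot [-1.57    0.0017 -0.0212] gap 0.0004 F [-0.4021 -0.0581 -0.3443]
total tool-frame shift cm [ 1.5479  8.3524 24.8247] turn deg [-0.0433  0.2197 -0.0949]
1.55 8.35 24.82 -0.04 0.22 -0.09;
```

View pics/r2.png

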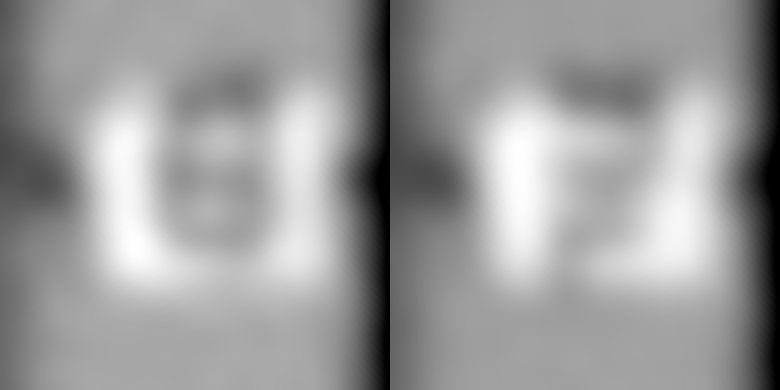

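```bash
cat > sim.py <<'E'
from h import *
import pickle
yw=-.025
Ry=R.from_euler('z',yw).as_matrix()[:2,:2]
PX=20 # px per mm texture
def tex(font,thick,asp):
    T=[]
    for n in range(10):
        (w,h),b=cv2.getTextSize(str(n),font,8,thick*8)
        im=np.full((h+200,w+200),255,np.uint8);cv2.putText(im,str(n),(100,100+h),font,8,0,thick*8,cv2.LINE_AA)
        ys,xs=np.where(im<128);c=im[ys.min():ys.max()+1,xs.min():xs.max()+1]
        hh=int(15*8);ww=max(int(c.shape[1]*hh/c.shape[0]*asp),3);c=cv2.resize(c,(ww,hh),interpolation=cv2.INTER_AREA)
        o=np.full((24*8,24*8),255,np.uint8);y0=(192-hh)//2;x0=(192-ww)//2;o[y0:y0+hh,x0:x0+ww]=c;T.append(o)
    return np.array(T).astype(np.float32)/255
def render(cap,T,th,r,W,roi,ss=4,wl=.024,ww=.026):
    x,y,w,h=roi
    u,v=np.meshgrid(x-.5+(np.arange(w*ss)+.5)/ss,y-.5+(np.arange(h*ss)+.5)/ss)
    q=cv2.undistortPoints(np.stack([u.ravel(),v.ravel()],1)[:,None].astype(float),np.array(cap['mtx']),np.array(cap['D']))[:,0]
    E=np.array(cap['extrinsics']);o=-E[:3,:3].T@E[:3,3];d=np.c_[q[:,0],-q[:,1],-np.ones(len(q))]@E[:3,:3]
    M=np.eye(3);M[:2,:2]=Ry
    ol=(o-[*W,0])@M;dl=d@M
    t=(.09-ol[2])/dl[:,2];Pw=ol+dl*t[:,None]
    inw=(abs(Pw[:,0])<wl/2)&(abs(Pw[:,1]-.032)<ww/2)
    a=dl[:,0]**2+dl[:,2]**2;oz=ol[2]-.052;b=2*(ol[0]*dl[:,0]+oz*dl[:,2]);c=ol[0]**2+oz**2-r*r
    D=np.maximum(b*b-4*a*c,0);t=(-b-np.sqrt(D))/(2*a);P=ol+dl*t[:,None]
    al=np.arctan2(P[:,0],P[:,2]-.052)
    f=(th-al)/.6283185;n=np.round(f).astype(int);off=(n-f)*.6283185*r*1000 # mm above digit centre (+x up)
    # at angle al, digit n centre sits at al_n = th-.6283n ; al-al_n=(n-f)*.6283
    ty=(12-off)*8;tx=(12-(P[:,1]-.032)*1000)*8
    ok=(n>=0)&(n<=9)&(ty>=0)&(ty<192)&(tx>=0)&(tx<192)
    val=np.ones(len(n),np.float32);val[ok]=T[n[ok],ty[ok].astype(int),tx[ok].astype(int)]
    img=np.where(inw,.25+.75*val,.55).astype(np.float32).reshape(h*ss,w*ss)
    img=cv2.GaussianBlur(img,(0,0),.8*ss);return cv2.resize(img,(w,h),interpolation=cv2.INTER_AREA)
roi=(194,205,17,15)
def score(m,s):
    m=m-m.mean();s=s-s.mean();return (m*s).sum()/np.sqrt((m*m).sum()*(s*s).sum())
def best(cap,font,thick,asp,rs=(.030,.034,.037),W0=(.4555,.3297)):
    T=tex(font,thick,asp);x,y,w,h=roi;m=cap['pixels'][y:y+h,x:x+w,1].astype(float);out=[]
    for r in rs:
        for th in np.arange(0,5.66,.0628):
            out.append((score(m,render(cap,T,th,r,np.array(W0),roi)),r,th/.62832))
    out.sort(reverse=True);return out
E
cat > runs.py <<'E'
from sim import *
import sys
C,S=pickle.load(open('d.pkl','rb'))
cap=cams.capture('top')
pickle.dump(cap,open(sys.argv[1]+'.pkl','wb'))
for nm,c in(('start',C['top']),('now',cap)):
    for asp in(1.,):
        for font,th in((cv2.FONT_HERSHEY_SIMPLEX,3),):
            o=best(c,font,th,asp);print(nm,[tuple(np.round(v,3)) for v in o[:6]])
E
python3 runs.py k2
```

```text
start [(np.float64(0.558), np.float64(0.03), np.float64(8.995)), (np.float64(0.557), np.float64(0.03), np.float64(5.997)), (np.float64(0.557), np.float64(0.03), np.float64(0.1)), (np.float64(0.556), np.float64(0.034), np.float64(0.1)), (np.float64(0.556), np.float64(0.03), np.float64(0.2)), (np.float64(0.555), np.float64(0.03), np.float64(6.497))]
now [(np.float64(0.596), np.float64(0.03), np.float64(6.896)), (np.float64(0.593), np.float64(0.03), np.float64(6.996)), (np.float64(0.593), np.float64(0.03), np.float64(6.797)), (np.float64(0.593), np.float64(0.034), np.float64(3.098)), (np.float64(0.592), np.float64(0.034), np.float64(3.198)), (np.float64(0.592), np.float64(0.034), np.float64(7.096))]
```

```bash
cat > runs2.py <<'E'
from sim import *
import sys
roi=(196,207,12,12)
C,S=pickle.load(open('d.pkl','rb'))
caps={'start':C['top'],'now':pickle.load(open(sys.argv[1]+'.pkl','rb'))}
T=tex(cv2.FONT_HERSHEY_SIMPLEX,3,1.)
res={k:[] for k in caps}
x,y,w,h=roi
for dx in(-.001,.0005,.002):
  for dy in(-.001,.001,.003):
    for r in(.028,.031,.034,.037):
      for th in np.arange(0,5.66,.0628):
        c=caps['start'];s=render(c,T,th,r,np.array([.4555+dx,.3297+dy]),roi,ss=3)
        for k,c in caps.items():
            res[k].append((score(c['pixels'][y:y+h,x:x+w,1].astype(float),s),dx,dy,r,th/.62832))
for k in res:
    o=sorted(res[k],reverse=True);print(k,[tuple(np.round(v,3).tolist()) for v in o[:4]])
    # best per digit
    for d in range(10):
        b=max([v for v in o if abs(v[4]-d)<=.5]);print('  ',d,tuple(np.round(b,3).tolist()))
E
python3 runs2.py k2
```

```text
start [(0.771, -0.001, -0.001, 0.028, 6.397), (0.768, -0.001, -0.001, 0.028, 6.497), (0.767, -0.001, -0.001, 0.028, 8.995), (0.765, -0.001, -0.001, 0.031, 8.995)]
   0 (0.75, -0.001, -0.001, 0.028, 0.4)
   1 (0.71, -0.001, -0.001, 0.028, 0.6)
   2 (0.733, -0.001, -0.001, 0.028, 2.399)
   3 (0.74, -0.001, -0.001, 0.031, 2.998)
   4 (0.744, -0.001, -0.001, 0.028, 3.998)
   5 (0.741, -0.001, -0.001, 0.028, 4.698)
   6 (0.771, -0.001, -0.001, 0.028, 6.397)
   7 (0.764, -0.001, -0.001, 0.031, 6.597)
   8 (0.764, -0.001, -0.001, 0.031, 8.196)
   9 (0.767, -0.001, -0.001, 0.028, 8.995)
now [(0.819, -0.001, -0.001, 0.031, 8.396), (0.815, -0.001, -0.001, 0.034, 3.198), (0.814, -0.001, -0.001, 0.034, 2.299), (0.813, -0.001, -0.001, 0.031, 4.698)]
   0 (0.798, -0.001, -0.001, 0.034, 0.3)
   1 (0.792, -0.001, -0.001, 0.031, 0.8)
   2 (0.814, -0.001, -0.001, 0.034, 2.299)
   3 (0.815, -0.001, -0.001, 0.034, 3.198)
   4 (0.801, -0.001, -0.001, 0.034, 4.498)
   5 (0.813, -0.001, -0.001, 0.031, 4.698)
   6 (0.8, -0.001, -0.001, 0.031, 5.597)
   7 (0.81, -0.001, -0.001, 0.031, 6.797)
   8 (0.819, -0.001, -0.001, 0.031, 8.396)
   9 (0.785, -0.001, -0.001, 0.031, 8.596)
```

```bash
cat > sim2.py <<'E'
from sim import *
import sys
from scipy.optimize import minimize
roi=(195,206,13,13);x,y,w,h=roi
C,S=pickle.load(open('d.pkl','rb'))
ims=[C['top']['pixels'][y:y+h,x:x+w].astype(float)]+[pickle.load(open(f+'.pkl','rb'))['pixels'][y:y+h,x:x+w].astype(float) for f in sys.argv[1:]]
ims=[i.mean(2) for i in ims]
c=C['top'];blank=np.ones((10,192,192),np.float32)
mx=np.max(ims,0)
# window mask fit
def wf(p):
    s=render(c,blank,0,.03,np.array([p[0],p[1]]),roi,ss=4,wl=p[2],ww=p[3]);m=mx[:,:11];return -score(m,s[:,:11])
r=minimize(wf,[.4555,.3297,.024,.026],method='Nelder-Mead',options=dict(initial_simplex=np.array([[.4555,.3297,.024,.026]]+[[.4555+.003*(i==0),.3297+.003*(i==1),.024+.003*(i==2),.026+.004*(i==3)] for i in range(4)]),maxiter=150))
print('window',r.x,r.fun)
W=r.x[:2];M=render(c,blank,0,.03,W,roi,ss=4,wl=r.x[2],ww=r.x[3]);M=(M-.55)/.45
for asp in(.8,1.):
 for th_ in(2,3,4):
  for font in(cv2.FONT_HERSHEY_SIMPLEX,):
   T=tex(font,th_,asp);sel=M>.5
   out=[[] for _ in ims]
   for rr in(.028,.031,.034,.037):
    for ox in(-.0015,0,.0015):
     for th in np.arange(0,5.66,.0628):
      s=render(c,T,th,rr,W,roi,ss=3,wl=r.x[2]+.02,ww=r.x[3]+.02)
      for k,i in enumerate(ims):
        a=(i/np.maximum(1,1))[sel];out[k].append((score(a,(s*M+ (1-M)*.6)[sel]),rr,th/.62832))
      if ox==0:break
    
   for k,o in enumerate(out):
      print(asp,th_,k,[(d,)+tuple(np.round(max(v for v in o if abs(v[2]-d)<=.5),2).tolist()) for d in range(3,10) if any(abs(v[2]-d)<=.5 for v in o)])
E
sed -i 's/    for ox in(-.0015,0,.0015):/    for ox in(1,):/' sim2.py
python3 sim2.py k2
```

```text
window [0.45316277 0.32553029 0.02209865 0.0314552 ] -0.8204231987066379
0.8 2 0 [(3, 0.3, 0.04, 3.2), (4, 0.36, 0.04, 4.1), (5, 0.35, 0.04, 5.1), (6, 0.39, 0.04, 6.1), (7, 0.31, 0.04, 6.8), (8, 0.37, 0.04, 8.1), (9, 0.33, 0.04, 9.0)]
0.8 2 1 [(3, 0.33, 0.04, 3.3), (4, 0.34, 0.04, 4.2), (5, 0.33, 0.04, 5.3), (6, 0.32, 0.04, 6.1), (7, 0.36, 0.04, 7.2), (8, 0.32, 0.04, 8.3), (9, 0.24, 0.04, 8.6)]
0.8 3 0 [(3, 0.34, 0.04, 3.2), (4, 0.37, 0.04, 4.1), (5, 0.37, 0.04, 5.1), (6, 0.4, 0.04, 6.1), (7, 0.35, 0.04, 6.8), (8, 0.38, 0.04, 8.1), (9, 0.34, 0.04, 9.0)]
0.8 3 1 [(3, 0.33, 0.04, 3.3), (4, 0.3, 0.04, 4.2), (5, 0.33, 0.04, 5.3), (6, 0.31, 0.04, 6.3), (7, 0.37, 0.04, 7.2), (8, 0.32, 0.04, 8.3), (9, 0.21, 0.04, 8.6)]
0.8 4 0 [(3, 0.35, 0.04, 3.2), (4, 0.37, 0.04, 4.1), (5, 0.38, 0.04, 5.2), (6, 0.39, 0.04, 6.1), (7, 0.36, 0.04, 6.8), (8, 0.38, 0.04, 8.2), (9, 0.35, 0.04, 9.0)]
0.8 4 1 [(3, 0.32, 0.04, 3.3), (4, 0.28, 0.04, 4.4), (5, 0.32, 0.04, 5.3), (6, 0.3, 0.04, 6.3), (7, 0.36, 0.04, 7.2), (8, 0.3, 0.04, 8.3), (9, 0.21, 0.04, 8.6)]
1.0 2 0 [(3, 0.3, 0.04, 3.2), (4, 0.37, 0.04, 4.1), (5
[... 216 characters left out ...]
 7.2), (8, 0.3, 0.04, 8.3), (9, 0.22, 0.04, 8.6)]
1.0 3 0 [(3, 0.32, 0.04, 3.2), (4, 0.37, 0.04, 4.1), (5, 0.37, 0.04, 5.2), (6, 0.4, 0.04, 6.1), (7, 0.35, 0.04, 6.8), (8, 0.38, 0.04, 8.2), (9, 0.33, 0.04, 9.0)]
1.0 3 1 [(3, 0.29, 0.04, 3.3), (4, 0.27, 0.04, 4.3), (5, 0.29, 0.04, 5.3), (6, 0.27, 0.04, 6.3), (7, 0.36, 0.04, 7.2), (8, 0.27, 0.04, 8.4), (9, 0.21, 0.04, 8.6)]
1.0 4 0 [(3, 0.33, 0.04, 3.2), (4, 0.37, 0.04, 4.1), (5, 0.38, 0.04, 5.2), (6, 0.39, 0.04, 6.1), (7, 0.35, 0.04, 6.8), (8, 0.37, 0.04, 8.2), (9, 0.32, 0.04, 9.0)]
1.0 4 1 [(3, 0.27, 0.04, 3.3), (4, 0.26, 0.04, 4.4), (5, 0.27, 0.04, 5.3), (6, 0.27, 0.04, 6.3), (7, 0.35, 0.04, 7.2), (8, 0.26, 0.04, 8.4), (9, 0.18, 0.04, 8.6)]
```

```bash
python3 - <<'E'
import pickle,cv2,numpy as np
C,S=pickle.load(open('d.pkl','rb'));n=pickle.load(open('k2.pkl','rb'))
a=cv2.imread('pics/top0.png')
for i in (C['top']['pixels'],n['pixels']):
    print(i[206:220,194:210].mean(2).round().astype(int))
E
```

```text
[[108 118 126 131 133 132 133 133 134 134 133 133 133 130 119  94]
 [112 121 130 132 132 133 133 133 133 132 133 133 134 130 118  90]
 [113 123 131 132 133 135 134 133 130 129 129 132 133 130 115  85]
 [112 123 129 132 137 143 137 128 125 120 124 135 138 132 114  84]
 [111 121 128 137 149 152 140 126 127 124 130 147 150 136 113  80]
 [108 115 125 142 160 160 143 135 142 140 142 156 154 136 109  77]
 [107 109 118 142 162 157 137 134 140 138 144 158 151 127 100  71]
 [111 110 117 141 161 155 134 132 134 131 141 155 145 117  87  64]
 [117 120 124 143 162 156 139 139 138 134 143 154 145 119  90  65]
 [123 126 130 145 162 160 145 138 134 135 149 157 145 121  91  64]
 [124 129 132 144 158 160 154 148 142 144 154 156 143 119  89  61]
 [123 131 133 138 145 147 147 144 142 143 147 147 138 118  85  57]
 [125 132 134 134 136 136 137 138 137 137 138 136 132 115  84  57]
 [126 131 134 134 134 134 134 134 135 134 135 134 128 111  78  56]]
[[108 119 126 131 132 133 133 133 134 134 133 133 133 130 119  94]
 [111 121 129 132 132 132 132 132 133 133 132 133 133 130 116  89]
 [112 124 131 132 133 134 131 129 130 129 130 132 134 130 114  86]
 [111 122 129 132 136 141 133 123 122 120 125 135 138 131 114  83]
 [110 120 128 136 149 156 148 134 128 123 131 147 151 137 113  79]
 [108 116 126 143 162 167 159 151 146 140 142 157 155 137 108  76]
 [108 109 118 142 164 166 154 146 142 140 148 159 151 127  98  69]
 [110 109 116 141 164 165 152 141 137 142 153 159 145 116  86  62]
 [117 121 125 143 163 163 149 140 141 150 161 162 145 118  89  64]
 [121 125 130 145 161 157 141 139 143 153 163 162 146 122  89  63]
 [123 129 132 143 154 150 140 146 153 157 162 158 144 119  87  58]
 [125 130 132 136 142 138 134 140 144 148 149 147 138 117  85  57]
 [124 130 133 134 134 133 132 134 135 136 138 137 132 115  83  56]
 [126 132 134 133 133 134 134 134 134 134 134 134 128 110  78  52]]
```

```bash
cat > sim3.py <<'E'
from sim import *
import sys
from scipy.ndimage import shift
roi=(194,205,15,15);x,y,w,h=roi
C,S=pickle.load(open('d.pkl','rb'))
files=sys.argv[1:]
caps=[C['top']]+[pickle.load(open(f+'.pkl','rb')) for f in files]
ims=[c['pixels'][y:y+h,x:x+w].astype(float).mean(2) for c in caps]
mx=np.max(ims,0)
# separable white-window estimate over hood 133 (rows 208..218, cols 196..208)
rows=mx[:,4]-133; rows=np.clip(rows/rows.max(),0,1)   # col 198, nearly ink free
cols=np.clip((mx-133)[6:11].max(0),0,None)
Wh=133+np.outer(rows,np.clip(cols,0,34)); Wh[:, :4]=mx[:, :4];Wh[:,13:]=mx[:,13:]
Wh=np.maximum(Wh,mx)
sel=np.zeros((h,w),bool);sel[2:14,5:12]=True
W=np.array([.4550,.3297]);c=C['top']
fonts={'simplex':(cv2.FONT_HERSHEY_SIMPLEX,3),'duplex':(cv2.FONT_HERSHEY_DUPLEX,3)}
blank=np.ones((10,192,192),np.float32)
for fn,(f,t) in fonts.items():
  for asp in(.85,1.1):
    T=tex(f,t,asp);out=[[] for _ in ims]
    for r in(.028,.030,.032,.034,.036):
      B=render(c,blank,0,r,W,roi,ss=3)
      for th in np.arange(0,5.66,.0628):
        s=B-render(c,T,th,r,W,roi,ss=3)
        for du in(-1,-.5,0,.5,1):
          for dv in(-.7,0,.7):
            q=shift(s,(dv,du),order=1)
            for k,i in enumerate(ims):
              a=(Wh-i)[sel];b=q[sel];out[k].append(((a*b).sum()/np.sqrt((a*a).sum()*(b*b).sum()+1e-9),r,th/.62832,du,dv))
    for k,o in enumerate(out):
      print(fn,asp,k,[(d,)+tuple(np.round(max(v for v in o if abs(v[2]-d)<=.5),2).tolist()) for d in range(0,10)])
E
python3 sim3.py k2
```

```text
simplex 0.85 0 [(0, 0.85, 0.03, 0.2, 0.5, -0.7), (1, 0.78, 0.03, 1.5, 0.5, -0.7), (2, 0.81, 0.03, 2.3, 0.5, -0.7), (3, 0.82, 0.03, 3.2, 0.5, -0.7), (4, 0.78, 0.03, 3.9, 0.5, -0.7), (5, 0.81, 0.03, 5.2, 0.5, -0.7), (6, 0.83, 0.03, 6.3, 0.5, -0.7), (7, 0.81, 0.03, 6.7, 0.5, 0.0), (8, 0.81, 0.03, 8.3, 0.5, -0.7), (9, 0.83, 0.03, 8.7, 0.5, -0.7)]
simplex 0.85 1 [(0, 0.76, 0.03, 0.2, 1.0, -0.7), (1, 0.71, 0.03, 0.7, 0.5, -0.7), (2, 0.75, 0.04, 2.2, 1.0, -0.7), (3, 0.79, 0.03, 3.2, 1.0, -0.7), (4, 0.75, 0.03, 4.5, 0.5, -0.7), (5, 0.77, 0.03, 5.3, 0.5, -0.7), (6, 0.75, 0.03, 5.6, -0.5, -0.7), (7, 0.77, 0.03, 7.1, 1.0, -0.7), (8, 0.76, 0.03, 8.4, 0.5, -0.7), (9, 0.71, 0.03, 8.6, 0.5, -0.7)]
simplex 1.1 0 [(0, 0.91, 0.03, 0.1, 0.0, -0.7), (1, 0.81, 0.03, 1.5, 0.5, -0.7), (2, 0.85, 0.03, 2.3, 0.5, -0.7), (3, 0.84, 0.03, 3.2, 0.5, -0.7), (4, 0.82, 0.03, 3.9, 0.5, -0.7), (5, 0.86, 0.03, 5.0, 0.5, -0.7), (6, 0.87, 0.03, 6.0, 0.5, -0.7), (7, 0.85, 0.03, 6.6, 0.5, 0.0), (8, 0.87, 0.03, 8.1, 0.5, -0.7), (9, 0.87, 0.03, 8.9, 0.5, -0.7)]
simplex 1.1 1 [(0, 0.77, 0.03, 0.2, 1.0, -0.7), (1, 0.72, 0.03, 
[... 949 characters left out ...]
7, 0.5, -0.7)]
duplex 1.1 0 [(0, 0.89, 0.03, 0.1, 0.5, -0.7), (1, 0.8, 0.03, 1.5, 0.5, -0.7), (2, 0.84, 0.03, 2.2, 0.5, -0.7), (3, 0.83, 0.03, 3.2, 0.5, -0.7), (4, 0.81, 0.03, 4.1, 0.5, -0.7), (5, 0.85, 0.03, 5.0, 0.5, -0.7), (6, 0.86, 0.03, 6.0, 0.5, -0.7), (7, 0.83, 0.03, 6.7, 0.5, 0.0), (8, 0.86, 0.03, 8.1, 0.5, -0.7), (9, 0.86, 0.03, 8.9, 0.5, -0.7)]
duplex 1.1 1 [(0, 0.76, 0.03, 0.2, 1.0, -0.7), (1, 0.72, 0.03, 1.3, 0.5, -0.7), (2, 0.77, 0.03, 2.2, 0.5, -0.7), (3, 0.79, 0.03, 3.2, 1.0, -0.7), (4, 0.77, 0.04, 4.4, 1.0, -0.7), (5, 0.79, 0.03, 5.3, 0.5, -0.7), (6, 0.77, 0.03, 5.6, 0.0, -0.7), (7, 0.78, 0.03, 7.0, 0.5, -0.7), (8, 0.77, 0.03, 8.4, 0.0, -0.7), (9, 0.73, 0.03, 8.6, 0.0, -0.7)]
```

>>> play_rows(
  motion="0.2 0 4 0 0 0; 0.2 0 5 0 0 0; 0.1 1 5 0 0 0; 0 2 5 0 0 0; 0 3 4.5 0 0 0; 0 3 1.2 0 0 0; 0 0 0 0 0 0; 0 0 0 0 0 0",
)

```text
clock: 32.22
eef_pos: [0.4733, 0.3249, 0.1199]
tool_rot: [-1.571, -0.001, -0.022]
wrist_force: [-0.3, 0.0, -0.0]
finger_gap: 0.0004
```

```bash
python3 wh.py 18 -2 94 1
```

```text
local mm [18.9226 -4.2851] 119.90106852204963
t 32.23 pos [0.4733 0.3249 0.1199] rot [-1.5705 -0.001  -0.0222] gap 0.0004 F [-0.3415  0.0216 -0.0085]
total tool-frame shift cm [-0.0942  2.5901  0.2281] turn deg [-0.0155  0.1585  0.0563]
-0.09 2.59 0.23 -0.02 0.16 0.06;
```

>>> play_rows(
  motion="-0.1 1.5 0.2 0 0 0; 0 0.9 0 0 0 0; 0 0.2 0 0 0 0; 0 0 0 0 0 0; 0 0 0 0 0 0",
)

```text
clock: 32.85
eef_pos: [0.4726, 0.3266, 0.0933]
tool_rot: [-1.57, -0.001, -0.023]
wrist_force: [0.7, 0.3, 0.4]
finger_gap: 0.0003
```

>>> play_rows(
  motion="0 0.15 0 0 0 0; 0 0.15 0 0 0 0; 0 0 0 0 0 0",
)

```text
clock: 33.22
eef_pos: [0.4733, 0.3267, 0.091]
tool_rot: [-1.57, -0.003, -0.023]
wrist_force: [1.4, 0.4, 4.6]
finger_gap: 0.0002
```

>>> play_rows(
  motion="-0.7 -0.26 0 0 0 0; -0.7 -0.14 0 0 0 0; -0.7 -0.03 0 0 0 0; -0.7 0.08 0 0 0 0; -0.6 0.15 0 0 0 0; 0 0 0 0 0 0; 0 0 0 0 0 0",
)

```text
clock: 34.1
eef_pos: [0.4364, 0.328, 0.0932]
tool_rot: [-1.57, 0.002, -0.022]
wrist_force: [-2.9, -1.0, 8.2]
finger_gap: 0.0002
```

>>> play_rows(
  motion="0 -2 0 0 0 0; 0 -4 0 0 0 0; 1 -4 -3 0 0 0; 1 -2 -6 0 0 0; 1 0 -6 0 0 0; 0 0 -6 0 0 0; 0 0 -4 0 0 0; 0 0 0 0 0 0",
)

```text
clock: 35.1
eef_pos: [0.4608, 0.0766, 0.2103]
tool_rot: [-1.57, 0.003, -0.027]
wrist_force: [-0.3, 0.6, -0.6]
finger_gap: 0.0002
```

```bash
cat > cap.py <<'E'
from h import *
import pickle,sys
c=cams.capture('top');pickle.dump(c,open(sys.argv[1]+'.pkl','wb'));cs=cams.capture('scene');pickle.dump(cs,open(sys.argv[1]+'s.pkl','wb'))
E
python3 cap.py k3; python3 - <<'E'
import pickle,numpy as np,cv2
from rect import rectify
C,S=pickle.load(open('d.pkl','rb'))
o=[]
for c in(C['top'],pickle.load(open('k2.pkl','rb')),pickle.load(open('k3.pkl','rb'))):
    m=rectify({**c,'pixels':c['pixels'].astype(np.float32)})[...,1];o.append(cv2.resize(np.clip((m-90)/(m[120:320,120:320].max()-90)*255,0,255).astype(np.uint8),(265,265)))
cv2.imwrite('pics/r3.png',np.hstack(o))
print(pickle.load(open('k3.pkl','rb'))['pixels'][206:220,194:210].mean(2).round().astype(int))
E
```

```text
[[108 118 126 131 133 132 133 133 133 133 133 133 134 129 118  94]
 [112 121 129 132 133 133 132 132 133 133 133 133 133 130 117  91]
 [113 124 130 132 133 134 133 132 134 132 129 132 133 130 114  86]
 [111 122 129 132 136 141 135 134 141 135 129 135 139 132 114  82]
 [110 120 129 137 148 153 144 143 153 147 138 147 150 136 114  80]
 [108 115 126 143 159 160 145 142 149 146 144 156 155 136 109  76]
 [106 108 118 143 164 163 149 141 139 133 142 157 151 127  98  70]
 [109 110 117 142 166 171 168 161 151 135 141 155 144 117  86  63]
 [116 121 124 145 167 177 177 173 162 144 145 154 145 118  89  65]
 [122 126 129 145 167 175 177 174 164 151 152 157 146 121  91  64]
 [123 129 131 143 160 166 166 164 159 155 156 155 143 121  88  60]
 [124 131 133 137 144 145 143 140 140 141 144 145 137 117  84  59]
 [125 131 133 134 135 134 132 132 131 132 134 137 132 115  83  57]
 [126 131 134 134 133 134 134 133 133 134 134 134 129 110  78  54]]
```

View pics/r3.png

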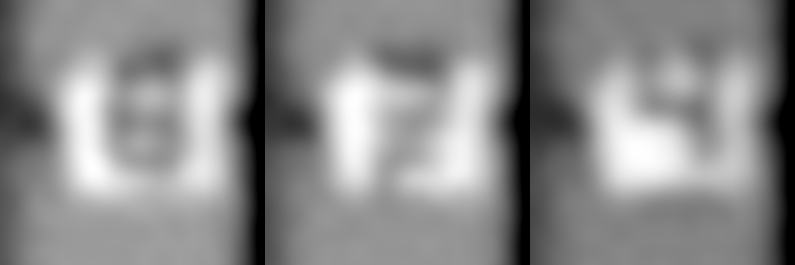

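```bash
cat > sim4.py <<'E'
from sim import *
import sys
from scipy.ndimage import shift
roi=(194,205,15,15);x,y,w,h=roi
C,S=pickle.load(open('d.pkl','rb'))
caps=[C['top']]+[pickle.load(open(f+'.pkl','rb')) for f in sys.argv[1:]]
ims=np.array([c['pixels'][y:y+h,x:x+w].astype(float).mean(2) for c in caps])
c=C['top'];sel=np.zeros((h,w),bool);sel[2:14,3:13]=True
from scipy.optimize import lsq_linear
W=np.array([.4560,.3297])
fonts={'simplex3':(cv2.FONT_HERSHEY_SIMPLEX,3),'simplex5':(cv2.FONT_HERSHEY_SIMPLEX,5)}
mx=ims.max(0)
blank=np.ones((10,192,192),np.float32)
for fn,(f,t) in fonts.items():
 for asp in(.9,1.15):
  T=tex(f,t,asp)
  for r in(.030,.033,.036):
    B=render(c,blank,0,r,W,roi,ss=3)
    sims=[];ths=np.arange(0,5.66,.0314)
    for th in ths:
        s=B-render(c,T,th,r,W,roi,ss=3);sims.append([shift(s,(0,du),order=1) for du in(-.5,0,.5,1)])
    line=[]
    for k in range(len(ims)):
        res=[]
        for th,ss in zip(ths,sims):
            res.append((max(score((mx-ims[k])[sel],s[sel]) for s in ss),th/.62832))
        o=sorted(res,reverse=True)
        pk=[]
        for v in o:
            if all(abs(v[1]-p[1])>.4 for p in pk):pk.append(v)
            if len(pk)==4:break
        line.append([tuple(np.round(v,2).tolist()) for v in pk])
    print(fn,asp,r,line)
E
python3 sim4.py k2 k3
```

```text
simplex3 0.9 0.03 [[(0.88, 3.85), (0.88, 7.7), (0.87, 5.9), (0.84, 8.75)], [(0.84, 3.8), (0.84, 7.65), (0.82, 5.7), (0.79, 4.65)], [(0.37, 2.8), (0.34, 7.85), (0.34, 1.8), (0.32, 4.1)]]
simplex3 0.9 0.033 [[(0.87, 5.7), (0.87, 1.65), (0.86, 8.75), (0.86, 4.7)], [(0.9, 3.75), (0.89, 5.7), (0.86, 7.65), (0.86, 1.6)], [(0.28, 4.9), (0.28, 2.8), (0.26, 1.8), (0.26, 7.9)]]
simplex3 0.9 0.036 [[(0.87, 1.65), (0.87, 4.7), (0.86, 5.7), (0.83, 7.7)], [(0.91, 5.7), (0.89, 1.6), (0.88, 3.75), (0.87, 4.65)], [(0.25, 2.9), (0.22, 4.95), (0.22, 4.25), (0.21, 0.0)]]
simplex3 1.15 0.03 [[(0.9, 7.7), (0.89, 3.85), (0.88, 5.9), (0.86, 8.75)], [(0.82, 3.8), (0.81, 7.6), (0.79, 5.65), (0.76, 4.65)], [(0.41, 2.8), (0.38, 1.8), (0.37, 7.9), (0.37, 5.1)]]
simplex3 1.15 0.033 [[(0.88, 1.65), (0.87, 4.7), (0.86, 3.85), (0.86, 5.7)], [(0.88, 3.75), (0.85, 5.65), (0.83, 7.65), (0.82, 4.65)], [(0.37, 5.0), (0.34, 9.0), (0.34, 2.8), (0.33, 7.85)]]
simplex3 1.15 0.036 [[(0.88, 4.7), (0.86, 5.7), (0.85, 1.65), (0.84, 8.7)], [(0.87, 3.75), (0.87, 5.65), (0.87, 1.6), (0.86, 4.6)], [(0.34, 4.95), (0.33, 2.9), (0.32, 
[... 452 characters left out ...]
5.7), (0.83, 3.85)], [(0.9, 5.65), (0.9, 1.65), (0.9, 4.65), (0.88, 3.75)], [(0.24, 4.25), (0.21, 2.9), (0.21, 0.0), (0.19, 5.0)]]
simplex5 1.15 0.03 [[(0.89, 3.85), (0.88, 7.65), (0.88, 5.85), (0.87, 8.9)], [(0.82, 7.65), (0.82, 4.7), (0.82, 3.75), (0.81, 5.75)], [(0.38, 4.15), (0.36, 2.8), (0.36, 5.0), (0.35, 1.8)]]
simplex5 1.15 0.033 [[(0.88, 1.65), (0.87, 3.85), (0.86, 4.7), (0.86, 5.7)], [(0.88, 3.75), (0.87, 1.65), (0.87, 4.65), (0.87, 5.7)], [(0.34, 4.95), (0.33, 2.95), (0.32, 7.95), (0.31, 0.0)]]
simplex5 1.15 0.036 [[(0.87, 4.7), (0.86, 1.65), (0.84, 5.7), (0.84, 3.85)], [(0.89, 1.65), (0.89, 4.65), (0.88, 5.7), (0.87, 3.75)], [(0.32, 2.9), (0.29, 4.95), (0.27, 7.95), (0.27, 0.0)]]
```

```bash
cat > sim5.py <<'E'
import sim
from sim import *
import sys
from scipy.optimize import least_squares
roi=(195,205,14,15);x,y,w,h=roi
C,S=pickle.load(open('d.pkl','rb'));c=C['top']
names=['start']+sys.argv[1:]
caps=[C['top']]+[pickle.load(open(f+'.pkl','rb')) for f in sys.argv[1:]]
ims=np.array([k['pixels'][y:y+h,x:x+w].astype(float).mean(2) for k in caps])
sel=np.zeros((h,w),bool);sel[1:15,2:12]=True
ss=4
u,v=np.meshgrid(x-.5+(np.arange(w*ss)+.5)/ss,y-.5+(np.arange(h*ss)+.5)/ss)
q=cv2.undistortPoints(np.stack([u.ravel(),v.ravel()],1)[:,None].astype(float),np.array(c['mtx']),np.array(c['D']))[:,0]
E=np.array(c['extrinsics']);o=-E[:3,:3].T@E[:3,3];d=np.c_[q[:,0],-q[:,1],-np.ones(len(q))]@E[:3,:3]
def soft(a,e=.0004):return 1/(1+np.exp(-a/e))
def model(T,th,p):
    Wx,Wy,wl,ww,sig,A,k,r,yaw=p
    M3=R.from_euler('z',yaw).as_matrix();ol=(o-[Wx,Wy,0])@M3;dl=d@M3
    t=(.09-ol[2])/dl[:,2];Pw=ol+dl*t[:,None]
    inw=soft(wl/2-abs(Pw[:,0]))*soft(ww/2-abs(Pw[:,1]-.032))
    a=dl[:,0]**2+dl[:,2]**2;oz=ol[2]-.052;b=2*(ol[0]*dl[:,0]+oz*dl[:,2]);cc=ol[0]**2+oz**2-r*r
    t=(-b-np.sqrt(np.maximum(b*b-4*a*cc,0)))/(2*a);P=ol+dl*t[:,None]
    al=np.arctan2(P[:,0],P[:,2]-.052);f=(th-al)/.6283185;n=np.round(f).astype(int);off=(n-f)*.6283185*r*1000
    val=np.ones(len(n),np.float32)
    for m in np.unique(n):
        if 0<=m<=9:
            i=n==m
            val[i]=cv2.remap(T[m],((12-(P[i,1]-.032)*1000)*8-.5).astype(np.float32)[None],((12-off[i])*8-.5).astype(np.float32)[None],cv2.INTER_LINEAR,borderValue=1.)[0]
    img=(133*(1-inw)+inw*(k+(A-k)*val)).reshape(h*ss,w*ss).astype(np.float32)
    return cv2.resize(cv2.GaussianBlur(img,(0,0),sig*ss),(w,h),interpolation=cv2.INTER_AREA)
p0=np.array([.4560,.3297,.024,.026,.8,180,60,.033,-.03])
sc=np.array([.002,.002,.002,.002,.2,10,30,.003,.05])
def fitall(T,ths):
    n=len(ths)
    def f(z):
        p=p0+z[:9]*sc
        r=[(model(T,ths[i]+z[9+i]*.1,p)-ims[i])[sel] for i in range(n)]
        return np.r_[np.concatenate(r),z[:9]*.7]
    s=least_squares(f,np.zeros(9+n),diff_step=.02,max_nfev=25,bounds=(-4,4))
    return np.sqrt(2*s.cost/(sel.sum()*n)),(np.array(ths)+s.x[9:]*.1)/.62832,p0+s.x[:9]*sc
if __name__=='__main__':
    np.set_printoptions(precision=4,suppress=True)
    T=tex(cv2.FONT_HERSHEY_SIMPLEX,4,1.)
    T=np.array([cv2.GaussianBlur(t,(0,0),3) for t in T])
    for cmb in((8,5.3,4.2),(8,5,4),(6,5.3,4.2),(9,5.5,4.3),(8,7,6),(9,7,6),(8,7.2,5.8),(6,5,4),(8,4.5,3.2),(6,3.3,2.2),(9,8.2,7),(6,2.2,1)):
        e,t,p=fitall(T,[v*.62832 for v in cmb]);print(cmb,round(e,2),t,p)
E
python3 sim5.py k2 k3
```

```text
(8, 5.3, 4.2) 6.36 [8.  5.3 4.2] [  0.448    0.3297   0.0189   0.026    1.0532 166.475  107.5169   0.033
  -0.2205]
(8, 5, 4) 7.08 [8. 5. 4.] [  0.448    0.3297   0.0175   0.026    1.248  170.1482 112.7726   0.033
  -0.1979]
(6, 5.3, 4.2) 6.45 [6.  5.3 4.2] [  0.448    0.3297   0.019    0.026    1.078  166.363  105.4002   0.033
  -0.2215]
(9, 5.5, 4.3) 5.82 [9.  5.5 4.3] [  0.4529   0.3277   0.0195   0.026    0.7505 162.0869 116.3304   0.033
  -0.0467]
(8, 7, 6) 7.27 [8. 7. 6.] [  0.448    0.3297   0.0188   0.026    0.8691 161.5656 126.6163   0.033
  -0.2046]
(9, 7, 6) 7.33 [9. 7. 6.] [  0.448    0.3297   0.0188   0.026    0.8432 160.8732 127.2497   0.033
  -0.2045]
(8, 7.2, 5.8) 7.31 [8.0633 7.8366 5.8   ] [  0.448    0.3297   0.016    0.026    1.4847 175.2593 107.8781   0.033
  -0.163 ]
(6, 5, 4) 7.19 [6. 5. 4.] [  0.448    0.3297   0.0176   0.026    1.2229 168.9414 113.7229   0.033
  -0.1997]
(8, 4.5, 3.2) 6.06 [8.  4.5 3.2] [  0.4534   0.3277   0.0192   0.0261   0.9669 164.7542 109.9694   0.033
  -0.048 ]
(6, 3.3, 2.2) 6.55 [6.  3.3 2.2] [  0.4566   0.3271   0.0165   0.026    1.4172 180.      70.4232   0.033
   0.0458]
(9, 8.2, 7) 6.52 [9.  8.2 7. ] [  0.448    0.3297   0.0186   0.026    0.9828 165.3485 112.0017   0.033
  -0.2064]
(6, 2.2, 1) 6.28 [6.  2.2 1. ] [  0.448    0.3297   0.0184   0.026    1.1267 167.9323  96.0318   0.033
  -0.2077]
```

```bash
sed -i 's/p=p0+z\[:9\]\*sc/z=z-10;p=p0+z[:9]*sc/; s/np.zeros(9+n),diff_step=.02,max_nfev=25,bounds=(-4,4)/np.full(9+n,10.),diff_step=.008,max_nfev=40,bounds=(6,14)/; s/    return np.sqrt(2\*s.cost/    s.x-=10\n    return np.sqrt(2*s.cost/' sim5.py; time python3 sim5.py k2 k3
```

```text
(8, 5.3, 4.2) 5.31 [8.0952 5.2989 4.2653] [  0.4535   0.3274   0.0193   0.0257   0.8463 164.5517 108.7369   0.0345
  -0.0455]
(8, 5, 4) 5.17 [8.0829 5.1192 4.2647] [  0.4534   0.3274   0.0187   0.0252   0.9251 167.9016 104.8483   0.035
  -0.0525]
(6, 5.3, 4.2) 5.39 [6.0949 5.2912 4.2629] [  0.4536   0.3274   0.0191   0.0257   0.8992 165.4467 104.9489   0.034
  -0.0423]
(9, 5.5, 4.3) 5.43 [9.0886 5.3026 4.271 ] [  0.4534   0.3274   0.0192   0.0258   0.8439 163.9714 108.1721   0.0348
  -0.0464]
(8, 7, 6) 5.4 [8.0817 7.0906 6.288 ] [  0.4539   0.3271   0.0194   0.0261   0.7538 162.4634 111.0686   0.0372
  -0.0408]
(9, 7, 6) 5.5 [9.0756 7.0894 6.2954] [  0.4535   0.3271   0.0194   0.0262   0.7777 162.3643 109.3464   0.0375
  -0.0499]
(8, 7.2, 5.8) 5.4 [8.082  7.0919 6.287 ] [  0.454    0.3271   0.0194   0.0261   0.7531 162.4535 111.1013   0.0371
  -0.0378]
(6, 5, 4) 5.27 [6.083  5.1293 4.2626] [  0.4533   0.3274   0.0185   0.0251   0.9705 168.6245 101.1491   0.0346
  -0.0545]
(8, 4.5, 3.2) 5.47 [8.0956 4.4881 3.3865] [  0.4532   0.3274   0.02     0.0261   0.7897 161.7141 108.9827   0.0366
  -0.0554]
(6, 3.3, 2.2) 5.27 [6.0685 3.1117 2.3175] [  0.4539   0.3272   0.0182   0.0243   1.1593 174.9904  77.7597   0.037
  -0.0453]
(9, 8.2, 7) 5.44 [9.0911 8.1486 6.9623] [  0.4546   0.3274   0.0187   0.0254   0.7972 165.475  111.215    0.0335
  -0.0072]
(6, 2.2, 1) 4.96 [6.1003 2.1886 1.1024] [  0.4549   0.3275   0.0188   0.025    1.0286 169.3243  87.4348   0.0338
  -0.0065]
real	0m18.116s
user	0m17.509s
sys	0m0.439s
```

```bash
cat > sheet.py <<'E'
from sim5 import *
T=tex(cv2.FONT_HERSHEY_SIMPLEX,4,1.);T=np.array([cv2.GaussianBlur(t,(0,0),3) for t in T])
def tile(m,lab):
    m=m[:,1:13];t=cv2.resize(np.clip((m-110)/(172-110)*255,0,255).astype(np.uint8),(96,120),interpolation=cv2.INTER_CUBIC);cv2.putText(t,lab,(3,12),0,.4,255,1);return t
rows=[[tile(i,n) for i,n in zip(ims,names)]]
import sys
p=[.4556,.3280,.023,.0255,.85,178,70,.034,-.03]
L=[]
for i,f in enumerate(np.arange(1,9.01,.25)):
    L.append(tile(model(T,f*.62832,p),f'{f:.2f}'))
L=rows[0]+L
while len(L)%8:L.append(np.zeros_like(L[0]))
cv2.imwrite('pics/sheet.png',np.vstack([np.hstack(L[i:i+8]) for i in range(0,len(L),8)]))
E
python3 sheet.py k2 k3
```

```text
(no output)
```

View pics/sheet.png

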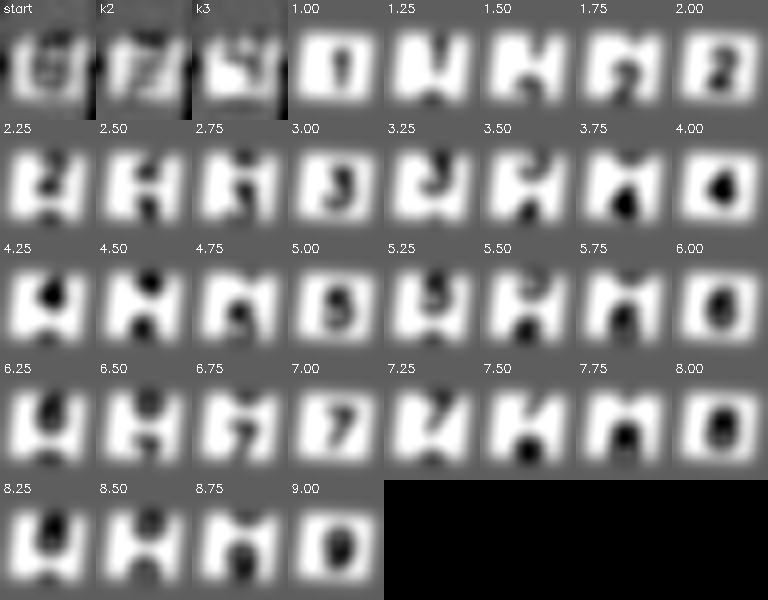

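```bash
cat > fit4.py <<'E'
import sys
import sim5
from sim5 import *
k=len(ims)-1
def run(asp,thk,r,lo=3.5,hi=4.8,idx=k):
    T=tex(cv2.FONT_HERSHEY_SIMPLEX,thk,asp);T=np.array([cv2.GaussianBlur(t,(0,0),3) for t in T]);res=[]
    for f in np.arange(lo,hi,.05):
        best=1e9
        for Wx in(.454,.4555,.457):
            for Wy in(.3265,.3285):
                # linear fit for intensities: img=133+a*win - b*ink
                p=[Wx,Wy,.0235,.0255,.85,1.,1.,r,-.03]
                full=model(T*0+1,f*.62832,[*p[:5],134.,133.,*p[7:]])-133
                ink=full-(model(T,f*.62832,[*p[:5],134.,133.,*p[7:]])-133)
                A=np.c_[np.ones(sel.sum()),full[sel],ink[sel]];co,*_=np.linalg.lstsq(A,ims[idx][sel],rcond=None)
                e=np.sqrt(np.mean((A@co-ims[idx][sel])**2))
                if co[2]<0 and e<best:best=e;b=(round(e,2),round(f,2),Wx,Wy,co.round(0).tolist())
        res.append(b)
    res.sort();return res
if __name__=='__main__':
    for asp in(.9,1.2,1.5):
        for thk in(1,2,3):
            for r in(.031,.034,.037):
                o=run(asp,thk,r);print(asp,thk,r,o[0][:4],[v[:2] for v in o[1:4]])
E
python3 fit4.py k2 k3
```

```text
0.9 1 0.031 (np.float64(5.96), np.float64(4.25), 0.454, 0.3265) [(np.float64(5.97), np.float64(4.3)), (np.float64(6.11), np.float64(4.2)), (np.float64(6.14), np.float64(4.35))]
0.9 1 0.034 (np.float64(6.02), np.float64(4.25), 0.454, 0.3265) [(np.float64(6.15), np.float64(4.3)), (np.float64(6.17), np.float64(4.2)), (np.float64(6.44), np.float64(4.35))]
0.9 1 0.037 (np.float64(6.26), np.float64(4.25), 0.454, 0.3265) [(np.float64(6.39), np.float64(4.3)), (np.float64(6.52), np.float64(4.2)), (np.float64(6.78), np.float64(4.35))]
0.9 2 0.031 (np.float64(5.94), np.float64(4.25), 0.454, 0.3265) [(np.float64(5.96), np.float64(4.3)), (np.float64(6.09), np.float64(4.2)), (np.float64(6.17), np.float64(4.35))]
0.9 2 0.034 (np.float64(6.02), np.float64(4.25), 0.454, 0.3265) [(np.float64(6.15), np.float64(4.3)), (np.float64(6.19), np.float64(4.2)), (np.float64(6.47), np.float64(4.35))]
0.9 2 0.037 (np.float64(6.3), np.float64(4.25), 0.454, 0.3265) [(np.float64(6.42), np.float64(4.3)), (np.float64(6.59), np.float64(4.2)), (np.float64(6.79), np.float64(4.35))]
0.9 3 0.031 (np.float64(5.88), np.float
[... 2965 characters left out ...]
 2 0.037 (np.float64(5.66), np.float64(4.25), 0.454, 0.3265) [(np.float64(5.81), np.float64(4.3)), (np.float64(6.0), np.float64(4.2)), (np.float64(6.33), np.float64(4.35))]
1.5 3 0.031 (np.float64(5.44), np.float64(4.25), 0.454, 0.3265) [(np.float64(5.46), np.float64(4.3)), (np.float64(5.72), np.float64(4.2)), (np.float64(5.75), np.float64(4.35))]
1.5 3 0.034 (np.float64(5.33), np.float64(4.25), 0.454, 0.3265) [(np.float64(5.5), np.float64(4.3)), (np.float64(5.68), np.float64(4.2)), (np.float64(5.97), np.float64(4.35))]
1.5 3 0.037 (np.float64(5.7), np.float64(4.25), 0.454, 0.3265) [(np.float64(5.8), np.float64(4.3)), (np.float64(6.04), np.float64(4.2)), (np.float64(6.31), np.float64(4.35))]
```

```bash
python3 wh.py 5 -2 112 5
```

```text
local mm [  13.0652 -250.6329] 210.62449645160765
t 35.2 pos [0.4613 0.0788 0.2106] rot [-1.5696  0.0023 -0.0232] gap 0.0007 F [-0.2701  0.9568  0.4437]
total tool-frame shift cm [-0.7392  9.8937 24.853 ] turn deg [-0.0679  0.1022 -0.1332]
-0.15 1.98 4.97 -0.01 0.02 -0.03; -0.15 1.98 4.97 -0.01 0.02 -0.03; -0.15 1.98 4.97 -0.01 0.02 -0.03; -0.16 1.97 4.97 -0.01 0.02 -0.03; -0.16 1.97 4.97 -0.01 0.02 -0.03;
```

>>> play_rows(
  motion="-0.1 0 4 0 0 0; -0.2 0 5 0 0 0; -0.2 1 5 0 0 0; -0.1 3 5 0 0 0; -0.1 3 4.6 0 0 0; 0 2.6 1.2 0 0 0; 0 0 0 0 0 0; 0 0 0 0 0 0",
)

```text
clock: 36.2
eef_pos: [0.4607, 0.3269, 0.1162]
tool_rot: [-1.571, -0.0, -0.022]
wrist_force: [0.5, 0.4, -0.5]
finger_gap: 0.0007
```

```bash
python3 wh.py 5 -2 98 1
```

```text
local mm [ 6.3183 -2.6847] 116.19808255082002
t 36.2 pos [0.4607 0.3269 0.1162] rot [-1.5706 -0.0005 -0.0218] gap 0.0007 F [ 0.4578  0.3522 -0.465 ]
total tool-frame shift cm [-0.1325  1.8198  0.0685] turn deg [-0.0124  0.1808  0.0283]
-0.13 1.82 0.07 -0.01 0.18 0.03;
```

>>> play_rows(
  motion="-0.2 1 0 0 0 0; 0 0.8 0 0 0 0; 0 0.15 0 0 0 0; 0 0 0 0 0 0; 0 0 0 0 0 0",
)

```text
clock: 36.83
eef_pos: [0.4591, 0.326, 0.0961]
tool_rot: [-1.571, -0.0, -0.023]
wrist_force: [-0.3, -0.9, 1.6]
finger_gap: 0.0001
```

>>> play_rows(
  motion="0 0.15 0 0 0 0; 0 0.1 0 0 0 0; 0 0 0 0 0 0",
)

```text
clock: 37.2
eef_pos: [0.4605, 0.3261, 0.0957]
tool_rot: [-1.571, -0.004, -0.023]
wrist_force: [-0.2, -3.3, 7.7]
finger_gap: 0.0003
```

>>> play_rows(
  motion="-0.3 0 0 0 0 0; -0.3 0 0 0 0 0; -0.2 0 0 0 0 0; 0 0 0 0 0 0; 0 0 0 0 0 0",
)

```text
clock: 37.83
eef_pos: [0.4528, 0.3264, 0.0959]
tool_rot: [-1.57, -0.005, -0.023]
wrist_force: [0.2, -2.1, 7.8]
finger_gap: 0.0003
```

>>> play_rows(
  motion="0 -2 0 0 0 0; 0 -4 0 0 0 0; 0.5 -4 -3 0 0 0; 0.5 -2 -6 0 0 0; 0 0 -6 0 0 0; 0 0 -6 0 0 0; 0 0 -4 0 0 0; 0 0 0 0 0 0",
)

```text
clock: 38.83
eef_pos: [0.4553, 0.0752, 0.2131]
tool_rot: [-1.571, -0.001, -0.028]
wrist_force: [-0.3, 0.0, 0.2]
finger_gap: 0.0005
```

```bash
python3 cap.py k4; python3 - <<'E'
import pickle,numpy as np,cv2
from rect import rectify
o=[]
for c in(pickle.load(open('k3.pkl','rb')),pickle.load(open('k4.pkl','rb'))):
    m=rectify({**c,'pixels':c['pixels'].astype(np.float32)})[...,1];o.append(cv2.resize(np.clip((m-90)/(m[120:320,120:320].max()-90)*255,0,255).astype(np.uint8),(390,390)))
cv2.imwrite('pics/r4.png',np.hstack(o))
print(pickle.load(open('k4.pkl','rb'))['pixels'][206:220,194:210].mean(2).round().astype(int))
E
sed -i 's/for asp in(.9,1.2,1.5)/for asp in(1.2,1.5)/;s/for thk in(1,2,3)/for thk in(2,)/' fit4.py
python3 fit4.py k2 k3 k4
```

```text
[[109 117 127 131 132 132 133 132 133 133 134 134 133 130 118  94]
 [111 122 130 132 132 133 133 131 132 132 133 133 133 129 116  90]
 [112 123 131 132 132 135 132 127 126 127 130 133 133 130 115  86]
 [111 122 129 130 138 145 143 132 127 127 134 141 142 132 114  82]
 [110 121 128 137 150 159 156 149 146 146 150 157 154 137 113  79]
 [108 115 125 142 160 163 154 155 160 158 156 162 157 136 109  77]
 [106 108 117 142 162 158 144 150 160 155 152 159 151 127  99  69]
 [109 110 116 141 161 156 137 140 147 142 144 154 145 116  87  64]
 [118 120 124 143 163 162 147 138 133 127 139 153 144 118  88  64]
 [122 127 130 145 165 170 165 159 145 129 139 153 145 121  91  64]
 [124 129 132 142 160 166 166 163 149 131 137 149 142 119  88  61]
 [123 130 132 138 144 149 149 147 140 129 132 140 136 117  85  59]
 [125 131 132 134 135 135 137 136 134 132 134 135 131 115  84  57]
 [126 132 134 134 134 133 133 134 134 134 134 134 128 110  78  55]]
1.2 2 0.031 (np.float64(5.83), np.float64(4.75), 0.4555, 0.3285) [(np.float64(5.87), np.float64(3.9)), (np.float64(5.96), np.float64(4.7)), (np.float64(6.01), np
[... 204 characters left out ...]
037 (np.float64(6.18), np.float64(4.75), 0.454, 0.3265) [(np.float64(6.44), np.float64(4.7)), (np.float64(6.62), np.float64(4.65)), (np.float64(6.78), np.float64(3.95))]
1.5 2 0.031 (np.float64(5.77), np.float64(3.9), 0.4555, 0.3265) [(np.float64(5.91), np.float64(3.95)), (np.float64(5.99), np.float64(3.85)), (np.float64(6.04), np.float64(4.75))]
1.5 2 0.034 (np.float64(5.93), np.float64(4.7), 0.4555, 0.3265) [(np.float64(6.0), np.float64(3.85)), (np.float64(6.02), np.float64(4.75)), (np.float64(6.14), np.float64(3.9))]
1.5 2 0.037 (np.float64(6.3), np.float64(4.75), 0.454, 0.3265) [(np.float64(6.6), np.float64(4.7)), (np.float64(6.68), np.float64(3.95)), (np.float64(6.74), np.float64(3.9))]
```

View pics/r4.png

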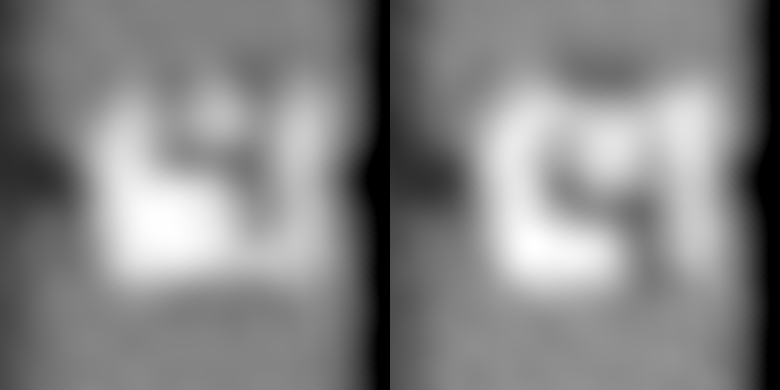

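>>> play_rows(
  motion="-0.1 0 4 0 0 0; -0.1 0 5 0 0 0; 0 1 5 0 0 0; 0 3 5 0 0 0; -0.2 3 4.8 0 0 0; -0.4 2.8 1.3 0 0 0; 0 0 0 0 0 0; 0 0 0 0 0 0",
)

```text
clock: 39.92
eef_pos: [0.4532, 0.329, 0.1161]
tool_rot: [-1.57, -0.001, -0.022]
wrist_force: [1.0, 0.2, 0.8]
finger_gap: 0.0004
```

```bash
python3 wh.py 0 -2 98 1
```

```text
local mm [-1.3197 -0.7426] 116.09811466278533
t 39.92 pos [0.4532 0.329  0.1161] rot [-1.5703 -0.0012 -0.0219] gap 0.0004 F [1.0419 0.2308 0.7513]
total tool-frame shift cm [ 0.1293  1.8099 -0.127 ] turn deg [-0.0273  0.1762  0.0711]
0.13 1.81 -0.13 -0.03 0.18 0.07;
```

>>> play_rows(
  motion="0 1 -0.1 0 0 0; 0 0.8 0 0 0 0; 0 0.1 0 0 0 0; 0 0 0 0 0 0; 0 0 0 0 0 0",
)

```text
clock: 40.55
eef_pos: [0.4531, 0.3272, 0.0962]
tool_rot: [-1.571, -0.0, -0.023]
wrist_force: [0.3, 0.5, 1.0]
finger_gap: 0.0004
```

>>> play_rows(
  motion="0 0.15 0 0 0 0; 0 0 0 0 0 0",
)

```text
clock: 40.8
eef_pos: [0.4532, 0.3273, 0.0959]
tool_rot: [-1.571, -0.001, -0.023]
wrist_force: [-1.2, -2.1, 5.0]
finger_gap: 0.0002
```

Pressing with about 5 N and the tip isn't sliding. Now I roll it back +3.2 mm.

>>> play_rows(
  motion="0.16 0 0 0 0 0; 0.16 0 0 0 0 0; 0 0 0 0 0 0; 0 0 0 0 0 0",
)

```text
clock: 41.3
eef_pos: [0.4567, 0.3272, 0.096]
tool_rot: [-1.571, -0.002, -0.023]
wrist_force: [-0.5, -1.5, 4.6]
finger_gap: 0.0005
```

>>> play_rows(
  motion="0 -1 0 0 0 0; 0 -5 0 0 0 0; 0.5 -4 -3 0 0 0; 0.5 -2 -6 0 0 0; 0 0 -6 0 0 0; 0 0 -6 0 0 0; 0 0 -4 0 0 0; 0 0 0 0 0 0",
)

```text
clock: 42.3
eef_pos: [0.4604, 0.076, 0.2148]
tool_rot: [-1.571, -0.001, -0.028]
wrist_force: [0.5, -0.5, 0.1]
finger_gap: 0.0002
```

```bash
python3 cap.py k5; python3 - <<'E'
import pickle,numpy as np,cv2
from rect import rectify
o=[]
for k in('k3','k5','k4'):
    c=pickle.load(open(k+'.pkl','rb'))
    m=rectify({**c,'pixels':c['pixels'].astype(np.float32)})[...,1];o.append(cv2.resize(np.clip((m-90)/(m[120:320,120:320].max()-90)*255,0,255).astype(np.uint8),(265,265)))
cv2.imwrite('pics/r5.png',np.hstack(o))
print(pickle.load(open('k5.pkl','rb'))['pixels'][206:220,194:210].mean(2).round().astype(int))
E
```

```text
[[109 118 127 131 132 132 132 133 133 133 134 134 133 131 119  94]
 [111 120 129 131 133 133 133 133 133 133 133 134 134 129 116  90]
 [112 123 130 132 133 136 135 136 135 132 131 134 134 130 115  86]
 [113 122 129 132 136 143 142 143 146 141 139 143 142 132 113  83]
 [110 120 128 137 149 154 152 154 160 156 152 158 154 137 113  80]
 [109 115 126 142 160 161 151 155 163 159 155 162 156 137 110  77]
 [107 108 117 142 162 161 144 146 153 148 149 159 152 127  99  70]
 [110 109 116 141 163 163 149 142 140 133 142 155 145 116  88  65]
 [118 120 124 143 166 172 167 162 151 137 143 154 145 118  90  65]
 [122 127 129 145 167 175 175 171 158 140 144 154 145 121  91  63]
 [124 129 131 143 160 167 169 165 155 141 144 151 143 121  88  60]
 [124 131 132 136 145 149 149 149 145 139 141 143 137 117  84  57]
 [125 131 134 134 135 136 136 137 136 136 136 137 133 114  83  54]
 [125 132 133 134 135 134 133 134 134 135 135 134 129 111  78  54]]
```

View pics/r5.png

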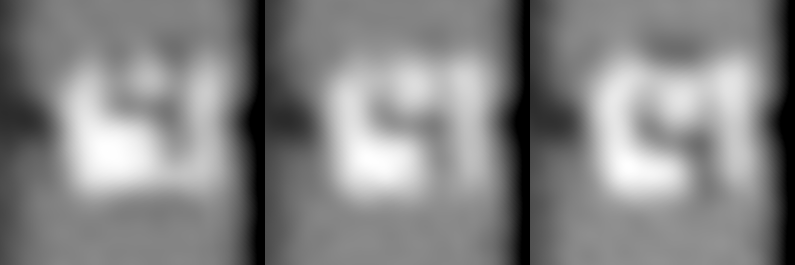

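The 4 now stands in the window with no part of a neighbouring digit showing. By my estimate it is about 1 mm low against the marks, so I'll make one small correction of +1.6 mm at the rim.

>>> play_rows(
  motion="-0.1 0 4 0 0 0; -0.1 0 5 0 0 0; 0 1 5 0 0 0; 0 3 5 0 0 0; -0.2 3 4.8 0 0 0; -0.4 2.8 1.2 0 0 0; 0 0 0 0 0 0; 0 0 0 0 0 0",
)

```text
clock: 43.4
eef_pos: [0.4583, 0.3288, 0.1174]
tool_rot: [-1.57, -0.001, -0.022]
wrist_force: [-0.3, 0.2, 1.0]
finger_gap: 0.0006
```

```bash
python3 wh.py 0 -2 97 1
```

```text
local mm [ 3.8    -0.8174] 117.39543994606865
t 43.4 pos [0.4583 0.3288 0.1174] rot [-1.5703 -0.0013 -0.0219] gap 0.0006 F [-0.327   0.1817  0.9917]
total tool-frame shift cm [-0.383   2.039  -0.1181] turn deg [-0.029   0.175   0.0728]
-0.38 2.04 -0.12 -0.03 0.17 0.07;
```

>>> play_rows(
  motion="-0.4 1 -0.1 0 0 0; 0 0.9 0 0 0 0; 0 0.1 0 0 0 0; 0 0 0 0 0 0; 0 0 0 0 0 0",
)

```text
clock: 44.02
eef_pos: [0.4542, 0.3271, 0.0963]
tool_rot: [-1.571, -0.0, -0.023]
wrist_force: [-0.5, 0.3, 0.9]
finger_gap: 0.0005
```

>>> play_rows(
  motion="0 0.15 0 0 0 0; 0 0 0 0 0 0",
)

```text
clock: 44.28
eef_pos: [0.4546, 0.3272, 0.0961]
tool_rot: [-1.571, -0.002, -0.023]
wrist_force: [-0.9, -1.5, 5.1]
finger_gap: 0.0006
```

>>> play_rows(
  motion="0.14 0 0 0 0 0; 0 0 0 0 0 0; 0 0 0 0 0 0",
)

```text
clock: 44.65
eef_pos: [0.4561, 0.3272, 0.096]
tool_rot: [-1.57, -0.002, -0.023]
wrist_force: [0.1, -0.6, 5.0]
finger_gap: 0.0005
```

>>> play_rows(
  motion="0 -1 0 0 0 0; 0 -5 0 0 0 0; 0.5 -4 -3 0 0 0; 0.5 -2 -6 0 0 0; 0 0 -6 0 0 0; 0 0 -6 0 0 0; 0 0 -4 0 0 0; 0 0 0 0 0 0",
)

```text
clock: 45.65
eef_pos: [0.4597, 0.0759, 0.2148]
tool_rot: [-1.571, -0.001, -0.028]
wrist_force: [0.4, -0.8, -0.1]
finger_gap: 0.0006
```

```bash
python3 cap.py k6; python3 - <<'E'
import pickle,numpy as np,cv2
from rect import rectify
o=[]
for k in('k3','k5','k6'):
    c=pickle.load(open(k+'.pkl','rb'))
    m=rectify({**c,'pixels':c['pixels'].astype(np.float32)})[...,1];o.append(cv2.resize(np.clip((m-90)/(m[120:320,120:320].max()-90)*255,0,255).astype(np.uint8),(265,265)))
cv2.imwrite('pics/r6.png',np.hstack(o))
c=pickle.load(open('k6.pkl','rb'))['pixels'];print(c[206:220,194:210].mean(2).round().astype(int))
s=pickle.load(open('k6s.pkl','rb'))['pixels'];cv2.imwrite('pics/fin.png',np.vstack([s,c])[:,:][::1] if 0 else cv2.resize(np.hstack([s,c]),(800,250)));cv2.imwrite('pics/fin_s.png',s);cv2.imwrite('pics/fin_t.png',c)
E
```

```text
[[109 118 127 131 132 132 132 133 134 133 133 133 133 130 118  94]
 [110 121 130 132 131 133 134 133 133 133 133 133 133 130 116  90]
 [113 123 132 131 133 135 134 134 134 132 131 133 134 130 114  86]
 [113 122 130 131 137 142 140 138 142 136 132 137 139 131 115  82]
 [111 120 128 136 149 153 145 145 155 150 143 149 149 137 113  81]
 [108 116 125 143 159 160 145 142 153 151 148 157 155 136 109  77]
 [107 108 117 141 163 161 143 135 138 137 145 157 150 127  99  69]
 [111 111 116 141 165 168 156 148 139 132 142 154 144 115  88  64]
 [117 120 125 144 166 174 172 166 154 140 144 155 145 118  90  65]
 [122 126 130 146 167 176 176 172 162 147 150 156 145 121  91  64]
 [123 129 132 143 160 168 168 166 160 152 154 155 143 120  87  59]
 [125 130 133 138 145 148 150 150 147 144 147 147 137 118  86  58]
 [125 131 133 135 136 136 137 136 136 137 137 138 132 115  83  57]
 [126 131 133 133 135 134 135 134 134 134 134 134 129 110  80  53]]
```

View pics/r6.png

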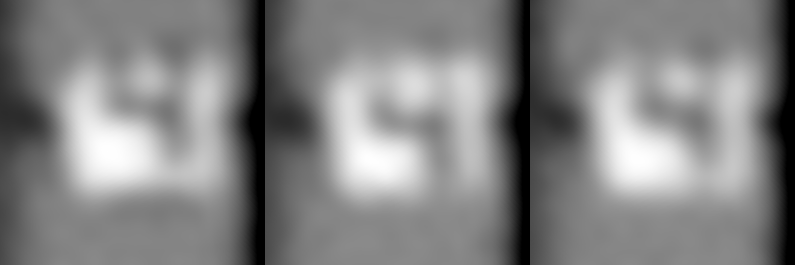

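View pics/fin_s.png

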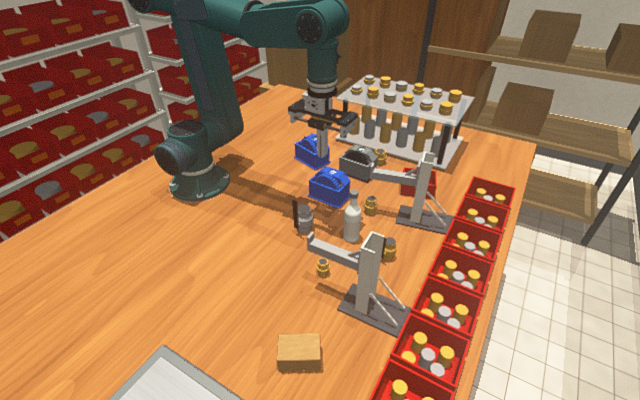

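View pics/fin_t.png

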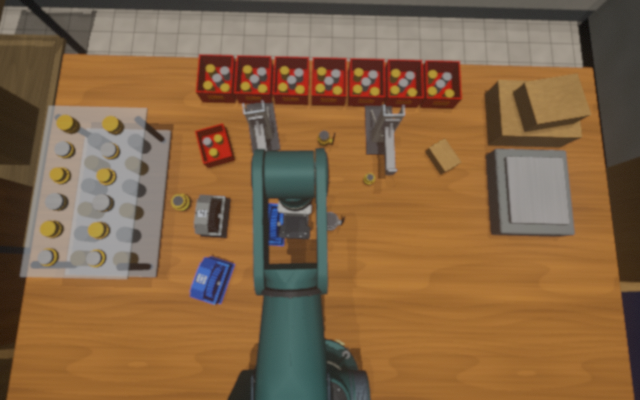

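```bash
python3 - <<'E'
from h import *
a=cv2.imread('pics/scene0.png');b=cv2.imread('pics/fin_s.png')
for n,(x,y,w,h) in dict(valve_a=(290,195,25,42),sealant=(342,190,22,55),nipple=(363,193,16,25),brassvalve=(382,234,18,28),nip_b=(315,256,17,22),carton=(275,330,50,45),bin=(398,165,42,32),blue=(306,165,46,44),coupling=(374,146,16,22)).items():
    d=cv2.absdiff(a[y:y+h,x:x+w],b[y:y+h,x:x+w]).max(2);print(n,round(d.mean(),1),(d>60).mean().round(3))
cv2.imwrite('pics/cmp.png',cv2.resize(np.hstack([a[140:280,280:480],b[140:280,280:480]]),(800,280)))
E
```

```text
valve_a 32.1 0.213
sealant 12.3 0.06
nipple 13.6 0.035
brassvalve 5.1 0.0
nip_b 5.2 0.0
carton 4.8 0.0
bin 24.4 0.152
blue 16.0 0.066
coupling 6.0 0.0
```

View pics/cmp.png

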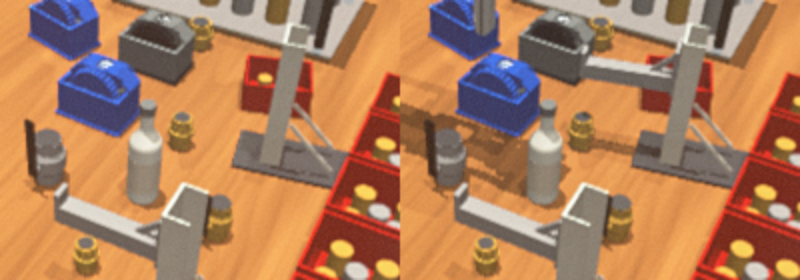

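The before and after pictures match apart from the arm's shadow and the hung bracket. The bracket sits at the same height relative to its upright as the fixed one does. Handing in.

```bash
python3 -c "
from h import *
s=st();print(s['clock'],s['wrist_force']);print(arm.hand_in())"
```

```text
45.75 [-0.01362524  0.00055462  0.24441699]
the job is handed in; nothing more can be done
None
```

I hung the bracket in the top two slots of the empty upright, let go of it, and then rolled the grey counter's wheel to 4. I handed the job in at 45.75 s.

- **Bracket:** With its rear face against the upright, I pushed it down until it stopped at about 18 N. After letting go I pressed on the tube with about 19 N and it gave only 0.2 mm more. In the last picture it sits at the same height as the fixed bracket next to it. One reading disagreed: the gripper stopped 2–3 mm lower than calculated, which I put down to calibration and flex of the arm.
- **Counter:** The last picture shows a 4 with no part of a neighbouring digit in the window. It looks centred to within about 1 mm. The digit is only about 5 pixels high, and my computed digit fits were too poor to settle the reading. I judged it by eye, the marks and the distance rolled.
- **Other things:** The before and after pictures show nothing else moved, only the arm's shadow. At hand-in the arm was touching nothing and the wrist force was about zero.

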